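# Load a lens barrel and lock its retaining ring

### The arm

A 6-joint arm with a two-finger parallel gripper is mounted at the origin on the work surface; the furniture and walls round the work are solid. World frame = base frame: x ahead of the robot, y to its left, z up, the work surface at z = 0. Lengths are in m, angles in degrees, forces in N, time in s.
With the tool pointing down it reaches from about 0.3 to 0.85 m from the base axis. Payload 4.2 kg.
Tool frame: the origin (TCP) lies midway between the tips of the shut fingers; the grasp point (between the pads) lies 19 mm behind it (robot.tcp_to_grasp is the distance from the TCP to the grasp point, in m); z points along the fingers, y is the line along which they close (so a half turn about z gives the same grasp; the last joint's range is limited). The gripper opens to 91 mm and grips with 3 to 60 N. Pads are 32 mm wide; open, the fingers measure 118 mm over their backs; the gripper's body (76 mm by 178 mm) begins 60 mm behind the grasp point.
Start: joints at [69.729, 18.312, 89.639, -0, 72.044, -1.146], TCP at [0.188, 0.543, 0.214] pointing down, gripper open.
Joint ranges: [-177.97, 177.97], [-48.28, 115.42], [12.27, 149.76], [-77.06, 257.06], [2.81, 150.46], [-146.56, 146.56]. Speed limits (degrees/s): [147.25, 147.25, 180, 180, 180, 180].

### API

Orientations are given as a 3x3 rotation matrix whose columns are the frame's x, y, z axes.
In Python, from station import readout, cams, order, robot gives the robot as it stands. The module is installed in compiled form; this text tells all that it offers.
- The arm moves only by the tool apply_moves, never from a script. Its argument "deltas" is a list of rows, each a list of 7 numbers: the opening, from 0 (shut) to 1 (fully open), then the shift along the tool's x, y, z in m, then the turn, a rotation vector about the tool's x, y, z in degrees. In form: [[jaw, x, y, z, wx, wy, wz], ...]. A call has 1 to 10 rows; each row is the pose to reach, as a shift and turn from the pose commanded when the call began, along the tool's axes at that moment; what a row does not reach only later rows make up. A row lasts 1/8 s, in which the tool goes at most 62.5 mm and 10.7 degrees, less where a joint would pass 70% of its speed; a pose out of reach is approached as far as the arm can. A call with a gripper value outside its range is refused whole. The fingers move at their own pace and stop on an object; "newtons" is the grip in N (left out, the last holds). Time passes only in rows, so rows that repeat a pose let the fingers close. It gives the time, the measured TCP pose, the force, the opening and the grip force at its end, in the units of the state.
- readout.get_obs(): the state, without advancing time (a new reading comes with each control period).
- cams.get_image(name): name is "scene" or "top" or "wrist"; returns a dict with "color" (400x640x3 uint8, red, green, blue), "intrinsics" (3x3 intrinsics, pixels), "k1" (the pictures are not rectified: a ray, as slopes to the right and down, at radius r is drawn at 1 + k1 r^2 times it, then the intrinsics apply), "eye" and "orientation" of the camera in the world. Camera axes: x right, y down, z forward; pixel columns grow to the right and rows downward; lengths in m; the calibration is good to about 2 mm. A picture is of the moment at which its call begins. There is no depth.
- order.hand_in(): hands the job in; it is judged then, once.
The state is a dict: "time_s": time; "qpos": joint angles; "qvel": joint speeds; "joint_torque": joint torques, N m; "tool_pos": TCP position; "tcp_rot": TCP orientation; "contact_force": force on the tool from outside, world axes, zero at the start; "ft_torque": the same for the moment, N m; "gripper_width": finger opening in m; "finger_force": force on a finger pad.
Only numpy, scipy, OpenCV 4.12 (cv2) and the standard library are available. Lean on these libraries where they do the work, as an engineer would, in place of code of your own. Each camera call takes 0.05 s, during which the arm holds its last target. There are 200 camera calls.

### The job

Lift the dust plug off the lens barrel and hang it by its eye on the peg of the stand. Then load the barrel lying flat in this order: the thick lens first, then every spacer that is there, then the filter on top; finally set the retaining ring on the barrel with its claws in the two gaps, press it fully down against its spring and turn it a quarter turn clockwise (seen from above) so that it stays locked and clamps the stack. Leave the other things on the desk where they are.

Things in the scene. Friction and masses are not known exactly. Their poses are not given: they have to be found in the camera images.
- barrel: Fixed dark barrel on a round foot (96 mm across, 12 mm thick). Origin on the desk under its centre, z up. Two wall sectors, 80 degrees wide, stand about its own +x and -x. About its +y and -y the wall is open from 24 mm up to the rim, in gaps 52 mm wide, so that fingers closing along its y can go down beside a part. Bore 68 mm, wall 6 mm.
- barrel_seat (a point): Centre of the barrel's flat inner seat, 24 mm above the desk; the lens lies on it.
- barrel_rim (a point): Centre of the barrel's rim, 76 mm above the desk. A flange 90 mm across runs round the outside of both wall sectors, from 68 to 76 mm high; the ring's claws lock under it. A stop under one end of each flange lets the claws in only clockwise and ends the turn after about 105 degrees.
- lens_cell_mid (a point): The lens: round metal cell 62 mm in diameter and 14 mm high with a domed glass. Origin at its centre, z along its axis. It is round and may be gripped across any diameter; for contact it is a solid disc.
- spacer_1_mid (a point): A spacer (one to three of them are there): round metal ring 62 mm in diameter and 8 mm high with a flat steel plate inside that has a 22 mm hole in the middle. Origin at its centre, z along its axis. It is round and may be gripped across any diameter; for contact it is a solid disc.
- spacer_2_mid (a point): A spacer (one to three of them are there): round metal ring 62 mm in diameter and 8 mm high with a flat steel plate inside that has a 22 mm hole in the middle. Origin at its centre, z along its axis. It is round and may be gripped across any diameter; for contact it is a solid disc.
- spacer_3_mid (a point): A spacer (one to three of them are there): round metal ring 62 mm in diameter and 8 mm high with a flat steel plate inside that has a 22 mm hole in the middle. Origin at its centre, z along its axis. It is round and may be gripped across any diameter; for contact it is a solid disc.
- filter_cell_mid (a point): The filter: round metal cell 62 mm in diameter and 8 mm high with a flat glass. Origin at its centre, z along its axis. It is round and may be gripped across any diameter; for contact it is a solid disc.
- ring_grip (a point): The retaining ring, 62 mm high as it stands on its foot: this point is on its axis in the middle of its eight-sided neck's grip, 10 mm below the neck's top, 20 mm above the underside of its plate. Neck 24 mm high, 58 mm across flats, which face its x, its y and the diagonals. z up. With the plate down on the rim this point is 96 mm above the desk, locked 99 mm.
- ring_plate (a point): Centre of the underside of the ring's round plate (103 mm across, 6 mm thick). Two claws 24 mm wide hang 17 mm below it at the ring's +y and -y, with 3 mm of play under the flange. They enter the gaps with the ring's y along the barrel's y, either way round; locked, its y lies along the barrel's x. A sprung foot, 61 mm across, reaches 32 mm below the plate; pressing it home takes 3 to 8 N.
- plug_grip (a point): The grey dust plug that closes the barrel at the start: a disc 80 mm across on the rim with a 10 mm spigot in the bore and an upright flat tab, 54 mm wide along its y and 10 mm thick along its x. This point is in the solid top of the tab (34 mm high), to be gripped across its 10 mm thickness; the tab's top is 12 mm above it, the eye's top edge 22 mm below it, the plug's lowest point 84 mm below it.
- plug_eye (a point): Centre of the eye in the plug's tab, 44 mm below plug_grip: an opening 34 mm wide along the plug's y and 42 mm high, from 21 mm below to 22 mm above this point in the middle (its top is roof-shaped, about 10 mm lower at the sides), passing through along the plug's x.
- peg_stand: Fixed steel stand. A level round peg 10 mm thick lies along its x at 130 mm above the desk, from the post at x = +60 mm to the tip at x = -44 mm, where it turns up to 144 mm; nothing of the stand is higher. Origin on the desk under the place to hang at, z up. Base plate from x = -10 to 80 mm, 50 mm wide, 10 mm thick.
- peg_mid (a point): On the axis of the peg, 130 mm above the stand's origin: the middle of the place to hang at.
- camera_column (a point): Foot of the face, towards the work, of the tall black camera column behind the desk: 70 mm wide, 650 mm high, with its equipment behind it. Keep gripper and wrist clear of it.
- divider_a (a point): A point of the top edge, on the side of the work, of the upright divider between the robot and the work: it rises 338 mm above the desk and runs straight through divider_a and divider_b.
- divider_b (a point): Another point of that edge, 650 mm further to the left.
- screwdriver: Bystander, to be left alone: yellow-handled screwdriver, 176 mm. Origin under its middle.
- tweezers: Bystander, to be left alone: spring tweezers, 124 mm. Origin under its middle.
- eyepiece: Bystander, to be left alone: black knurled eyepiece, 34 mm across, 40 mm high. Origin under its middle.
- hex_key_set: Bystander, to be left alone: hex key holder, 97 mm. Origin under its middle.

How it is judged:
By the outcome, as a careful person would: the job done as asked, in the order asked, and still so for the second after the job is handed in, with the robot touching nothing.
Of spacer_1, spacer_2, spacer_3 only 1 to 3 are there at a start; the rules pass over those that are not, and their reading is None.
At some moment in a run one of lens_cell, filter_cell, spacer_1, spacer_2, spacer_3, retaining_ring may be knocked a few centimetres aside while the robot is not near it.
It also fails if it takes over 210 s, if anything falls off the work surface, if the arm or the gripper's body presses on something with over 40 N, if the wrist force passes 120 N, or if a joint passes its speed limit or range.

## Working session

There is one attempt and no reset: what is moved stays moved. The work goes in short steps, Python scripts to look and compute and a tool call to move; the robot and the scene stay as the last step left them, time stands still between calls to the robot, and variables do not carry over. Pictures are saved under pics/ and viewed, at most 14 in all, crops included, and the job is handed in when it is done.

Besides the shell and the picture viewer there is one more tool, called after "Emit:" as a command line: name --pt "numbers of a row" for each row, then --argument value for the rest. apply_moves: Moves the arm, as the interface text tells. Its arguments: {"type":"object","properties":{"deltas":{"type":"array","items":{"type":"array","items":{"type":"number"}}},"newtons":{"type":"number"}},"required":["deltas"]}

```bash
mkdir -p pics; cat > h.py <<'E'
import numpy as np, cv2, json, os
from station import readout, cams, order, robot
def snap(n,f):
    d=cams.get_image(n); cv2.imwrite(f'pics/{f}.png',d['color'][:,:,::-1])
    np.savez(f'pics/{f}.npz',**{k:np.array(d[k]) for k in d}); return d
def load(f): return dict(np.load(f'pics/{f}.npz'))
def rot(d):
    return np.array(d['orientation']).reshape(3,3)
def ray(d,u,v):
    K=np.array(d['intrinsics']);k1=float(d['k1'])
    return rot(d)@np.append(cv2.undistortPoints(np.array([[[u,v]]],float),K,np.array([k1,0,0,0.]))[0,0],1)
def at(d,u,v,z):
    r=ray(d,u,v);e=np.array(d['eye']);return e+r*(z-e[2])/r[2]
def proj(d,p):
    p=np.atleast_2d(p);R=rot(d);K=np.array(d['intrinsics'])
    c=(p-np.array(d['eye']))@R
    return cv2.projectPoints(c,np.zeros(3),np.zeros(3),K,np.array([float(d['k1']),0,0,0.]))[0][:,0]
E
python3 - <<'E'
from h import *
for n in ['scene','top','wrist']:
    d=snap(n,n+'0'); print(n,d['eye'],np.round(rot(d),3).tolist(),np.array(d['intrinsics']).tolist(),d['k1'])
o=readout.get_obs();print(o)
a=[cv2.imread(f'pics/{n}0.png') for n in ['scene','top']]
E
```

```text
scene [1.34561495 0.61227563 0.90158909] [[-0.619, 0.417, -0.666], [0.785, 0.314, -0.534], [-0.014, -0.853, -0.522]] [[496.1867953962982, 0.0, 317.4634685391963], [0.0, 496.1867953962982, 193.7400547226871], [0.0, 0.0, 1.0]] -0.09697090348628494
top [ 0.28151456 -0.06325908  1.43504457] [[0.015, -0.982, 0.189], [-1.0, -0.015, -0.001], [0.004, -0.189, -0.982]] [[490.41269270080977, 0.0, 322.0357337643082], [0.0, 490.41269270080977, 206.76549373679228], [0.0, 0.0, 1.0]] -0.13551592640611007
wrist [0.11550618 0.56973689 0.38533122] [[0.328, 0.909, 0.257], [0.945, -0.315, -0.09], [-0.001, 0.272, -0.962]] [[349.1644441900272, 0.0, 315.79755209927987], [0.0, 349.1644441900272, 200.9736175456097], [0.0, 0.0, 1.0]] -0.06290834443829092
{'time_s': 0.15, 'qpos': array([ 6.97291659e+01,  1.83425782e+01,  8.96883372e+01, -7.02892178e-04,
        7.20443269e+01, -1.14528814e+00]), 'qvel': array([-0.0420792 , -0.0704143 , -0.28494008, -0.04860204, -0.00675736,
       -0.04265223]), 'joint_torque': array([-1.20170448e-04, -4.12773514e+01, -2.32155168e+01,  7.27401185e-02,
        4.33616422e-02, -7.33172601e-05]), 'tool_pos': array([0.18826247, 0.54291861, 0.21333357]), 'tcp_rot': array([[-9.44804163e-01,  3.27635310e-01, -4.44029912e-04],
       [ 3.27635610e-01,  9.44803355e-01, -1.23593383e-03],
       [ 1.45853861e-05, -1.31319544e-03, -9.99999138e-01]]), 'contact_force': array([ 0.23587227, -0.18145419,  0.05764042]), 'ft_torque': array([0.02120783, 0.016088  , 0.00855033]), 'finger_force': 0.0, 'gripper_width': 0.09157892731763503}
```

View pics/scene0.png

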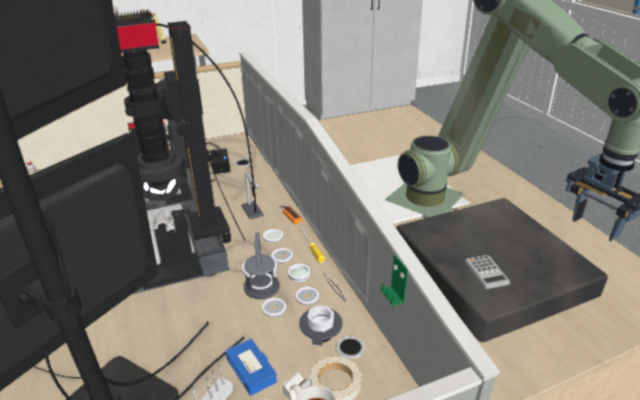

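View pics/top0.png

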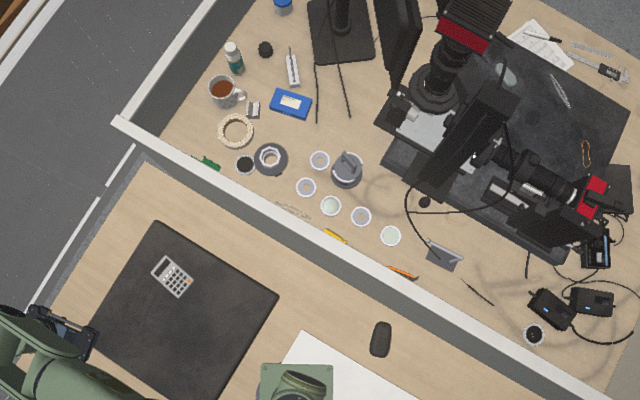

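The top picture shows the barrel with its plug near (347,168), the ring at (270,158), five discs at (320,160), (306,187), (331,205), (361,216) and (391,235), and the stand at (443,255). The divider runs diagonally from (120,122) to (610,400). I'll enlarge both views.

```bash
python3 - <<'E'
from h import *
a=cv2.imread('pics/top0.png')[135:280,225:480]; b=cv2.imread('pics/scene0.png')[165:365,230:370]
cv2.imwrite('pics/c1.png',cv2.resize(a,None,fx=3.1,fy=3.1,interpolation=cv2.INTER_CUBIC))
cv2.imwrite('pics/c2.png',cv2.resize(b,None,fx=3,fy=3,interpolation=cv2.INTER_CUBIC))
d=load('top0')
for n,u,v,z in [('plug/top',347,168,.076),('ring',270,158,.06),('d1',320,160,.008),('d2',306,187,.008),('d3',331,205,.008),('d4',361,216,.008),('d5',391,235,.014),('stand',443,255,.0),('divA',148,128,.338),('divB',550,365,.338),('col',480,170,.4)]:
    print(n,at(d,u,v,z).round(3))
E
```

```text
plug/top [ 0.658 -0.134  0.076]
ring [0.689 0.09  0.06 ]
d1 [ 0.7   -0.056  0.008]
d2 [ 0.616 -0.015  0.008]
d3 [ 0.562 -0.091  0.008]
d4 [ 0.531 -0.18   0.008]
d5 [ 0.474 -0.267  0.014]
stand [ 0.419 -0.424  0.   ]
divA [0.679 0.357 0.338]
divB [ 0.139 -0.582  0.338]
col [ 0.57  -0.413  0.4  ]
```

View pics/c1.png

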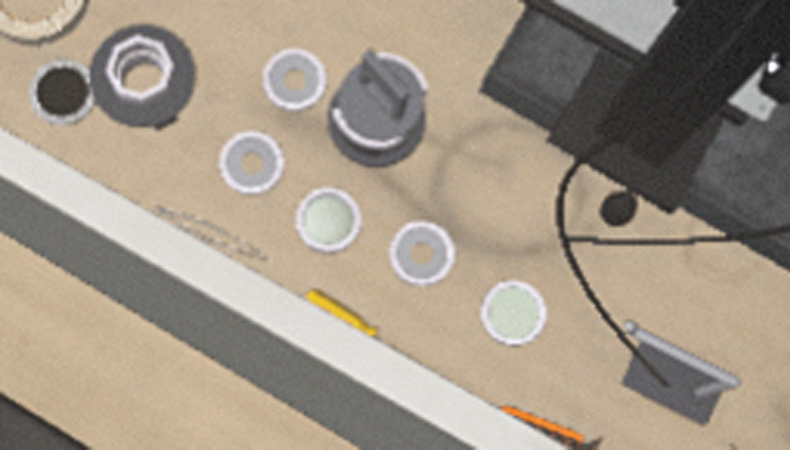

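View pics/c2.png

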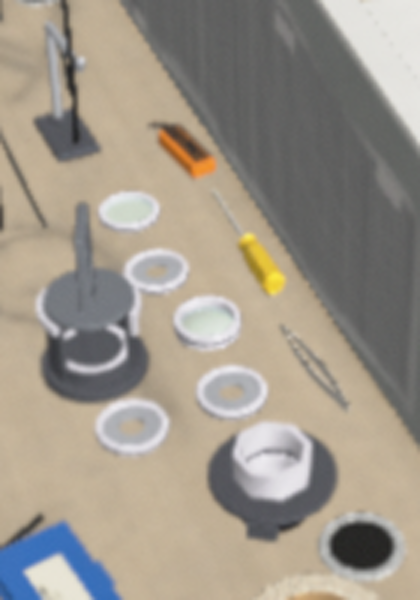

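In the crops, the lens is the thicker domed disc (331,205). The filter is the thin greenish one (391,235), and the three grey ones with holes are the spacers. The peg's turned-up tip is at crop (632,328) and its post at (735,382).

```bash
cat >> h.py <<'E'
def tri(d1,p1,d2,p2):
    A=[];b=[]
    for d,p in((d1,p1),(d2,p2)):
        r=ray(d,*p);r/=np.linalg.norm(r);M=np.eye(3)-np.outer(r,r);A.append(M);b.append(M@np.array(d['eye']))
    x=np.linalg.lstsq(np.vstack(A),np.hstack(b),rcond=None)[0]
    return x
def down(yaw): # tool pointing down, tool y at yaw (deg)
    a=np.radians(yaw);y=np.array([np.cos(a),np.sin(a),0]);z=np.array([0,0,-1.]);return np.column_stack([np.cross(y,z),y,z])
def deltas(*tg):
    from scipy.spatial.transform import Rotation as Rn
    o=readout.get_obs();p=np.array(o['tool_pos']);R=np.array(o['tcp_rot'])
    for j,q,Q in tg:
        print([j]+(R.T@(np.array(q)-p)).round(4).tolist()+Rn.from_matrix(R.T@Q).as_rotvec(degrees=True).round(2).tolist())
def st():
    o=readout.get_obs();R=o['tcp_rot'];print('t',o['time_s'],'p',o['tool_pos'].round(4),'yaw',np.degrees(np.arctan2(R[1,1],R[0,1])).round(2),'tilt',R[:,2].round(3),'w',round(o['gripper_width'],4),'f',round(o['finger_force'],1),o['contact_force'].round(1),'q',o['qpos'].round(1))
E
python3 - <<'E'
from h import *
t=load('top0');s=load('scene0')
T=lambda x,y:(225+x/3.1,135+y/3.1); S=lambda x,y:(230+x/3,165+y/3)
print('tabtop',tri(t,T(387,83),s,S(83,207)), 'ends',at(t,*T(370,54),.162),at(t,*T(403,112),.162))
print('foot',at(t,*T(372,118),.006),at(s,*S(95,358),.006))
print('flange arcs',at(t,*T(358,130),.076),at(t,*T(420,75),.076))
print('tip',tri(t,T(632,328),s,S(78,62)),at(t,*T(632,328),.14),'postend',tri(t,T(735,382),s,S(50,28)),at(t,*T(735,382),.13))
for n,a,b,z in [('sp',(294,79),(132,424),.008),('sp',(252,162),(231,390),.008),('lens',(328,219),(207,318),.014),('sp',(422,253),(157,269),.008),('filt',(513,312),(129,209),.008)]:
    print(n,at(t,*T(*a),z).round(3),at(s,*S(*b),z).round(3))
print('ring',at(t,*T(139,70),.062),at(s,*S(271,440),.062),'base',at(t,*T(144,76),.032),at(s,*S(272,475),.032))
print('ring claw',at(t,*T(167,124),.025),at(s,*S(262,530),.025))
print('col',at(t,*T(550,143),0),at(t,*T(672,210),0))
print('scr',at(t,*T(340,312),.01))
E
```

```text
tabtop [ 0.65107606 -0.13804478  0.16719133] ends [ 0.67770069 -0.12229473  0.162     ] [ 0.62577722 -0.15118229  0.162     ]
foot [ 0.66141754 -0.13181917  0.006     ] [ 0.65835459 -0.13575466  0.006     ]
flange arcs [ 0.63115827 -0.11560697  0.076     ] [ 0.68491772 -0.17292719  0.076     ]
tip [ 0.44343927 -0.35223041  0.13496371] [ 0.44294713 -0.35128426  0.14      ] postend [ 0.39710736 -0.4434539   0.1238599 ] [ 0.39791137 -0.44343588  0.13      ]
sp [ 0.699 -0.055  0.008] [ 0.701 -0.052  0.008]
sp [ 0.615 -0.016  0.008] [ 0.618 -0.012  0.008]
lens [ 0.559 -0.09   0.014] [ 0.562 -0.085  0.014]
sp [ 0.529 -0.18   0.008] [ 0.531 -0.175  0.008]
filt [ 0.473 -0.267  0.008] [ 0.475 -0.263  0.008]
ring [0.6898143  0.09013351 0.062     ] [0.68657912 0.08652106 0.062     ] base [0.6928035  0.08844466 0.032     ] [0.69288011 0.09204676 0.032     ]
ring claw [0.64736626 0.06536323 0.025     ] [0.73730755 0.11693362 0.025     ]
col [ 0.64094559 -0.30615559  0.        ] [ 0.57617885 -0.42470371  0.        ]
scr [ 0.47071063 -0.10254299  0.01      ]
```

```bash
python3 - <<'E'
from h import *
deltas((1,[.657,-.134,.45],down(-61)),(1,[.657,-.134,.40],down(-61)))
E
```

```text
[1, -0.6646, -0.4863, -0.236, -0.04, 0.09, 131.87]
[1, -0.6646, -0.4862, -0.186, -0.04, 0.09, 131.87]
```

Emit:
apply_moves --pt "1 0 0 -0.06 0 0 0" --pt "1 0 0 -0.12 0 0 0" --pt "1 0 0 -0.18 0 0 0" --pt "1 -0.03 -0.02 -0.237 0 0 10" --pt "1 -0.665 -0.486 -0.237 0 0 132" --pt "1 -0.665 -0.486 -0.237 0 0 132" --pt "1 -0.665 -0.486 -0.237 0 0 132" --pt "1 -0.665 -0.486 -0.237 0 0 132" --pt "1 -0.665 -0.486 -0.237 0 0 132" --pt "1 -0.665 -0.486 -0.237 0 0 132"

```text
time_s: 1.4
tool_pos: [0.4223, 0.2062, 0.4486]
tcp_rot: [[0.068, 0.998, 0.0], [0.998, -0.068, 0.0], [0.0, 0.0, -1.0]]
contact_force: [0.4, 0.5, 0.1]
gripper_width: 0.0914
finger_force: 0.0
```

```bash
python3 - <<'E'
from h import *
st();deltas((1,[.657,-.134,.40],down(-61)))
E
```

```text
t 1.4 p [0.4223 0.2062 0.4486] yaw -3.93 tilt [ 0.  0. -1.] w 0.0914 f 0.0 [0.4 0.5 0.1] q [ 24.6   5.4  73.6   0.  101.   28.5]
[1, -0.3233, 0.2575, 0.0486, -0.01, -0.01, 57.07]
```

Emit:
apply_moves --pt "1 -0.323 0.258 0 0 0 57" --pt "1 -0.323 0.258 0 0 0 57" --pt "1 -0.323 0.258 0 0 0 57" --pt "1 -0.323 0.258 0 0 0 57" --pt "1 -0.323 0.258 0 0 0 57" --pt "1 -0.323 0.258 0 0 0 57" --pt "1 -0.323 0.258 0.048 0 0 57" --pt "1 -0.323 0.258 0.048 0 0 57" --pt "1 -0.323 0.258 0.048 0 0 57"

```text
time_s: 2.52
tool_pos: [0.6587, -0.13, 0.4012]
tcp_rot: [[0.871, 0.491, -0.0], [0.491, -0.871, 0.001], [0.0, -0.001, -1.0]]
contact_force: [-0.5, 0.0, -0.6]
gripper_width: 0.091
finger_force: 0.0
```

```bash
python3 - <<'E'
from h import *
st();snap('wrist','w1')
E
```

```text
t 2.525 p [ 0.6587 -0.13    0.4012] yaw -60.57 tilt [-0.     0.001 -1.   ] w 0.091 f 0.0 [-0.5  0.  -0.6] q [-12.2  25.9  51.8   0.  102.3  48.4]
```

View pics/w1.png

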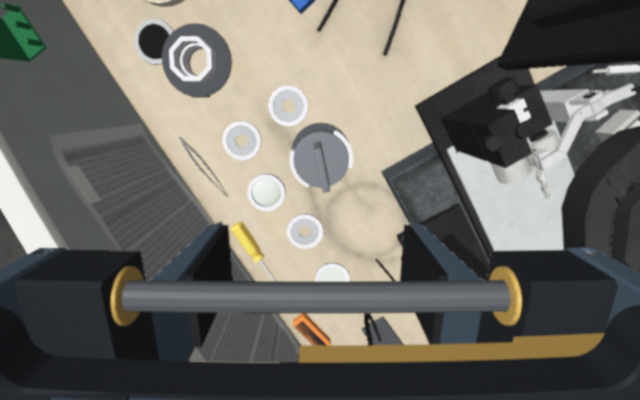

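The wrist view shows the plug at (321,158), spacers at (288,106), (241,141) and (305,232), the lens at (266,192), and the ring at (193,58). I'll enlarge it once to fix the numbers.

```bash
python3 - <<'E'
from h import *
a=cv2.imread('pics/w1.png')[10:260,150:370]
cv2.imwrite('pics/c3.png',cv2.resize(a,None,fx=2.4,fy=2.4,interpolation=cv2.INTER_CUBIC))
E
```

```text
(no output)
```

View pics/c3.png

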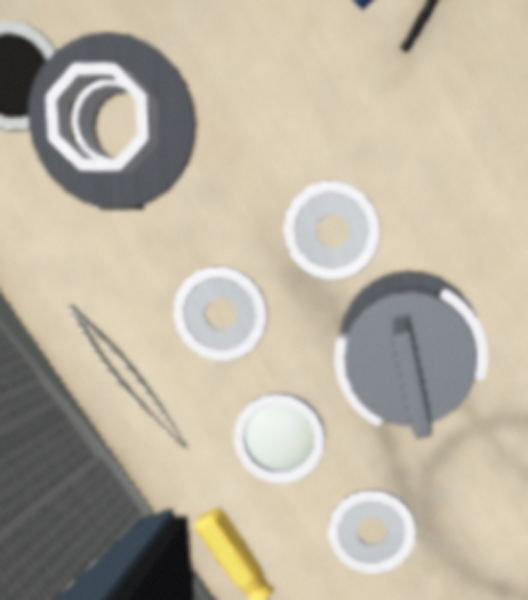

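```bash
python3 - <<'E'
from h import *
w=load('w1');C=lambda x,y:(150+x/2.4,10+y/2.4)
P=lambda x,y,z:at(w,*C(x,y),z)
yaw=lambda v:np.degrees(np.arctan2(v[1],v[0])).round(1)
a,b=P(402,318,.162),P(423,437,.162);print('tab',a,b,(a+b)/2,np.linalg.norm(a-b),yaw(b-a))
e=[P(*q,.076) for q in[(337,338),(382,423),(443,290),(483,378)]]
print('barrel',np.mean(e,0),yaw(e[1]-e[0]),yaw(e[3]-e[2]),[round(np.linalg.norm(x-np.mean(e,0)),4) for x in e],'plugdisc',P(411,358,.08))
for n,x,y,z in[('s1',331,230,.008),('s2',220,313,.008),('L',279,438,.014),('s3',372,531,.008)]:print(n,P(x,y,z).round(4))
o=[P(*q,.062) for q in[(75,65),(123,65),(147,97),(147,135),(125,167),(78,170),(48,140),(48,97)]]
print('neck',np.mean(o,0),[yaw(o[(i+1)%8]-o[i])%45 for i in range(8)],'plate',P(113,120,.038),'claw',P(125,209,.02))
E
```

```text
tab [ 0.68717694 -0.1142954   0.162     ] [ 0.64025439 -0.15308115  0.162     ] [ 0.66371567 -0.13368828  0.162     ] 0.06087741952469278 -140.4
barrel [ 0.66110891 -0.13566377  0.076     ] -123.5 -125.2 [np.float64(0.0457), np.float64(0.0436), np.float64(0.0441), np.float64(0.0449)] plugdisc [ 0.66155216 -0.13523154  0.08      ]
s1 [ 0.6998 -0.0544  0.008 ]
s2 [ 0.6157 -0.0149  0.008 ]
L [ 0.56   -0.0893  0.014 ]
s3 [ 0.5297 -0.1792  0.008 ]
neck [0.69299998 0.09036047 0.062     ] [np.float64(28.200000000000003), np.float64(20.400000000000006), np.float64(25.69999999999999), np.float64(35.599999999999994), np.float64(32.0), np.float64(28.200000000000003), np.float64(24.2), np.float64(28.9)] plate [0.69421598 0.09045046 0.038     ] claw [0.64769201 0.06673222 0.02      ]
```

```bash
python3 - <<'E'
from h import *
deltas((1,[.6615,-.1355,.132],down(-53)))
E
```

```text
[1, -0.0011, 0.0062, 0.2706, 0.07, -0.12, -7.53]
```

Emit:
apply_moves --pt "1 -0.001 0.006 0.06 0 0 -7.5" --pt "1 -0.001 0.006 0.12 0 0 -7.5" --pt "1 -0.001 0.006 0.18 0 0 -7.5" --pt "1 -0.001 0.006 0.23 0 0 -7.5" --pt "1 -0.001 0.006 0.27 0 0 -7.5" --pt "1 -0.001 0.006 0.27 0 0 -7.5" --pt "0 -0.001 0.006 0.27 0 0 -7.5" --pt "0 -0.001 0.006 0.27 0 0 -7.5" --pt "0 -0.001 0.006 0.27 0 0 -7.5" --pt "0 -0.001 0.006 0.27 0 0 -7.5" --newtons 40

```text
time_s: 3.82
tool_pos: [0.6612, -0.1363, 0.1315]
tcp_rot: [[0.8, 0.601, 0.001], [0.601, -0.8, -0.0], [0.001, 0.001, -1.0]]
contact_force: [-0.6, 0.0, -0.2]
gripper_width: 0.0539
finger_force: 0.0
```

```bash
python3 - <<'E'
from h import *
st();R=down(-53);p=readout.get_obs()['tool_pos']
u=np.array([.451,.892]);o=np.array([.4232,-.3913])
a=o+.085*u
deltas((0,p+[0,0,.12],R),(0,[*a,.26],down(-116.8)))
E
```

```text
t 3.825 p [ 0.6612 -0.1363  0.1315] yaw -53.09 tilt [ 0.001 -0.    -1.   ] w 0.0539 f 0.0 [-0.6  0.  -0.2] q [-12.6  30.4  82.2   0.   67.3  40.5]
[0, 0.0001, 0.0001, -0.12, 0.05, -0.05, -0.09]
[0, -0.2672, 0.0235, -0.1287, 0.02, -0.07, 63.71]
```

Emit:
apply_moves --pt "0 0 0 0 0 0 0" --pt "0 0 0 0 0 0 0" --pt "0 0 0 0 0 0 0" --pt "0 0 0 0 0 0 0" --pt "0 0 0 0 0 0 0" --pt "0 0 0 0 0 0 0" --pt "0 0 0 0 0 0 0" --pt "0 0 0 0 0 0 0" --pt "0 0 0 -0.015 0 0 0" --pt "0 0 0 -0.03 0 0 0"

```text
time_s: 5.08
tool_pos: [0.6612, -0.1362, 0.162]
tcp_rot: [[0.799, 0.601, 0.001], [0.601, -0.799, 0.0], [0.0, 0.0, -1.0]]
contact_force: [0.4, -0.4, -0.9]
gripper_width: 0.01
finger_force: 40.0
```

```bash
python3 - <<'E'
from h import *
st();snap('wrist','w2');p=readout.get_obs()['tool_pos']
u=np.array([.451,.892]);o=np.array([.4232,-.3913])
a=o+.085*u
deltas((0,[*p[:2],.26],down(-53)),(0,[*a,.26],down(-116.8)))
E
```

```text
t 5.075 p [ 0.6612 -0.1362  0.162 ] yaw -53.08 tilt [ 0.001  0.    -1.   ] w 0.01 f 40.0 [ 0.4 -0.4 -0.9] q [-12.6  29.2  79.8   0.   71.   40.5]
[0, 0.0003, 0.0004, -0.0953, 0.23, -0.21, -0.08]
[0, -0.2679, 0.0228, -0.0961, 0.09, -0.31, 63.72]
```

View pics/w2.png

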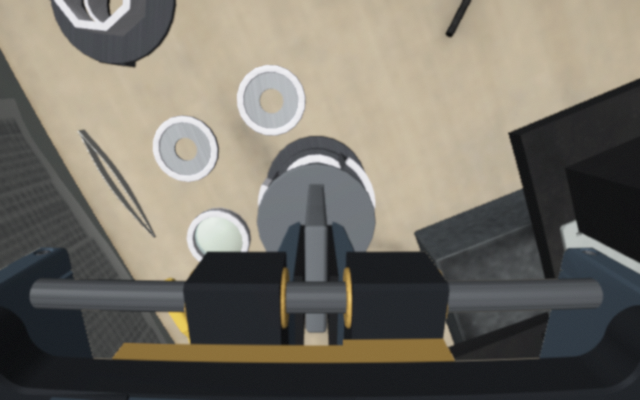

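Plug held (10 mm opening) and clear of the barrel. I'll carry it to a point off the peg tip.

Emit:
apply_moves --pt "0 0 0 -0.05 0 0 0" --pt "0 0 0 -0.096 0 0 0" --pt "0 -0.05 0.005 -0.096 0 0 10" --pt "0 -0.1 0.01 -0.096 0 0 20" --pt "0 -0.15 0.015 -0.096 0 0 30" --pt "0 -0.2 0.02 -0.096 0 0 40" --pt "0 -0.24 0.02 -0.096 0 0 50" --pt "0 -0.268 0.023 -0.096 0 0 60" --pt "0 -0.268 0.023 -0.096 0 0 64" --pt "0 -0.268 0.023 -0.096 0 0 64"

```text
time_s: 6.38
tool_pos: [0.4604, -0.3159, 0.2576]
tcp_rot: [[0.89, -0.455, 0.001], [-0.455, -0.89, -0.001], [0.001, -0.0, -1.0]]
contact_force: [0.4, -0.8, -1.6]
gripper_width: 0.0097
finger_force: 40.0
```

```bash
python3 - <<'E'
from h import *
st();d=snap('top','t2');s=snap('scene','s2')
a=d['color'][200:290,390:490,::-1];b=s['color'][160:230,225:290,::-1]
A=cv2.resize(a,(600,540),interpolation=cv2.INTER_CUBIC);cv2.imwrite('pics/c4.png',A)
E
```

```text
t 6.375 p [ 0.4604 -0.3159  0.2576] yaw -117.08 tilt [ 0.001 -0.001 -1.   ] w 0.0097 f 40.0 [ 0.4 -0.8 -1.6] q [-35.6  15.4  87.5   0.   77.   81.4]
```

View pics/c4.png

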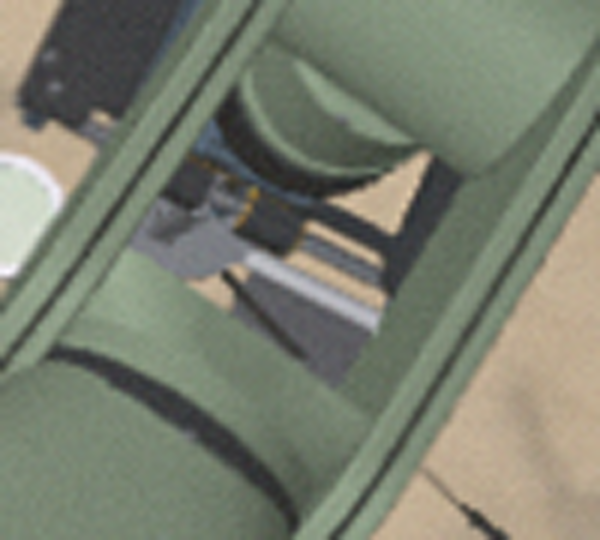

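Emit:
apply_moves --pt "0 0 -0.02 0 0 0 0" --pt "0 0 -0.02 0.03 0 0 0" --pt "0 0 -0.02 0.07 0 0 0" --pt "0 0 -0.02 0.0975 0 0 0" --pt "0 0 -0.02 0.0975 0 0 0" --pt "0 0 0.01 0.0975 0 0 0" --pt "0 0 0.04 0.0975 0 0 0" --pt "0 0 0.07 0.0975 0 0 0" --pt "0 0 0.084 0.0975 0 0 0" --pt "0 0 0.084 0.0975 0 0 0"

```text
time_s: 7.72
tool_pos: [0.4227, -0.3906, 0.1601]
tcp_rot: [[0.89, -0.456, 0.001], [-0.456, -0.89, -0.0], [0.001, -0.0, -1.0]]
contact_force: [-0.1, 0.4, -1.6]
gripper_width: 0.0097
finger_force: 40.0
```

```bash
python3 - <<'E'
from h import *
st();s=snap('scene','s3')
b=s['color'][150:270,215:315,::-1]
cv2.imwrite('pics/c5.png',cv2.resize(b,(500,600),interpolation=cv2.INTER_CUBIC))
E
```

```text
t 7.725 p [ 0.4227 -0.3906  0.1601] yaw -117.14 tilt [ 0.001 -0.    -1.   ] w 0.0097 f 40.0 [-0.1  0.4 -1.6] q [-43.9  20.5  94.4   0.   65.   73.2]
```

View pics/c5.png

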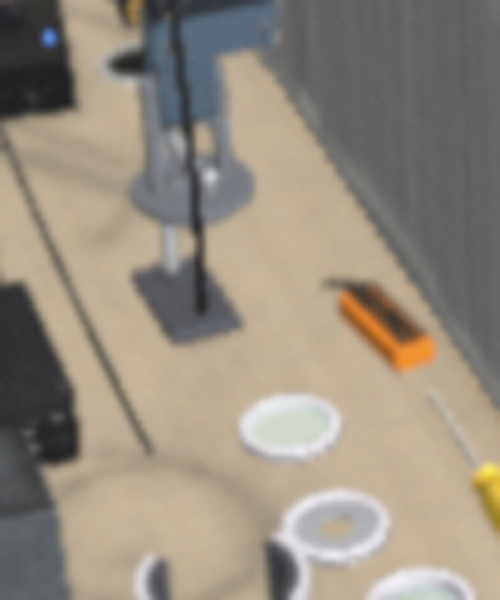

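The peg tip shows inside the eye with no contact force. I'll lower onto the peg, release a little, and rise.

Emit:
apply_moves --pt "0 0 0 0.01 0 0 0" --pt "0 0 0 0.018 0 0 0" --pt "0 0 0 0.021 0 0 0" --pt "0 0 0 0.021 0 0 0" --pt "0.22 0 0 0.021 0 0 0" --pt "0.22 0 0 0.021 0 0 0" --pt "0.22 0 0 0.021 0 0 0" --pt "0.22 0 0 0.021 0 0 0" --pt "0.22 0 0 0.005 0 0 0" --pt "0.22 0 0 -0.03 0 0 0"

```text
time_s: 9.02
tool_pos: [0.4217, -0.3898, 0.1893]
tcp_rot: [[0.89, -0.455, -0.002], [-0.455, -0.89, 0.002], [-0.003, -0.001, -1.0]]
contact_force: [0.3, -0.0, -0.2]
gripper_width: 0.0198
finger_force: 0.0
```

```bash
python3 - <<'E'
from h import *
st();s=snap('scene','s4')
b=s['color'][150:350,215:385,::-1]
cv2.imwrite('pics/c6.png',cv2.resize(b,(510,600),interpolation=cv2.INTER_CUBIC))
deltas((1,[.4227,-.3906,.30],down(-117)),(1,[.56,-.0893,.30],down(-121)))
E
```

```text
t 9.025 p [ 0.4217 -0.3898  0.1893] yaw -117.08 tilt [-0.002  0.002 -1.   ] w 0.0198 f 0.0 [ 0.3 -0.  -0.2] q [-43.9  19.3  91.9   0.   69.   73.2]
[1, -0.0011, -0.0005, -0.1045, 0.14, -0.48, -0.09]
[1, -0.0161, -0.3312, -0.1054, 0.12, -0.48, 3.91]
```

View pics/c6.png

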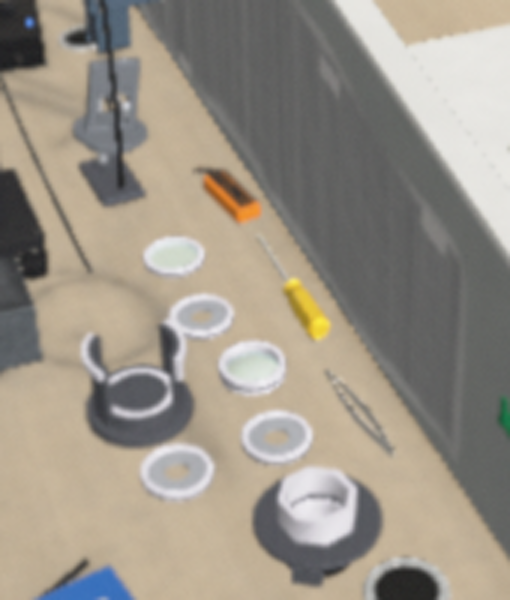

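The plug hangs on the peg with its disc below it, and the barrel stands open. Before working low near the divider I'll check the arm geometry and test a disc detector on the stored picture.

```bash
cat >> h.py <<'E'
def discs(d,exp,tol=.05):
    """white rims: for each expected (x,y,ztop) fit the outer contour to a circle in the plane ztop"""
    g=np.array(d['color']).astype(np.uint8);hsv=cv2.cvtColor(g,cv2.COLOR_RGB2HSV)
    m=((hsv[...,2]>190)&(hsv[...,1]<38)).astype(np.uint8)
    cs,_=cv2.findContours(m,cv2.RETR_EXTERNAL,cv2.CHAIN_APPROX_NONE)
    for e in exp:
        best=None
        for c in cs:
            if len(c)<40: continue
            c=cv2.convexHull(c)
            w=np.array([at(d,*p[0],e[2])[:2] for p in c.astype(float)])
            A=np.c_[2*w,np.ones(len(w))];s=np.linalg.lstsq(A,(w**2).sum(1),rcond=None)[0]
            r=np.sqrt(max(s[2]+s[0]**2+s[1]**2,0));k=np.hypot(*(s[:2]-e[:2]))
            if .024<r<.037 and k<tol and (best is None or k<best[0]): best=(k,s[:2].round(4),round(r,4))
        print(e,best)
L=(.56,-.0893,.014);S1=(.6998,-.0544,.008);S2=(.6157,-.0149,.008);S3=(.5297,-.1792,.008);F=(.474,-.265,.008)
E
python3 - <<'E'
from h import *
for f in('w1','s4','top0'):
    print(f);discs(load(f),[L,S1,S2,S3,F])
from scipy.optimize import least_squares
D=np.array([[18.34,89.69,np.hypot(.1883,.5429),.2133],[25.9,51.8,np.hypot(.6587,.13),.4012],[30.4,82.2,np.hypot(.6612,.1363),.1315],[29.2,79.8,np.hypot(.6612,.1362),.162],[15.4,87.5,np.hypot(.4604,.3159),.2576],[20.5,94.4,np.hypot(.4227,.3906),.1601],[19.3,91.9,np.hypot(.4217,.3898),.1893]])
def f(p):
    a,L1,L2,c,h=p;q=np.radians(D[:,0]);s=np.radians(D[:,0]+D[:,1])+c
    return np.r_[a+L1*np.sin(q)+L2*np.sin(s)-D[:,2],h+L1*np.cos(q)+L2*np.cos(s)-D[:,3]]
r=least_squares(f,[0,.45,.45,0,.15]);print(r.x.round(3),r.cost)
t=load('scene0')
for px in[(430,150),(412,165),(510,8)]:
    R=ray(t,*px);e=t['eye'];k=-(e[:2]@R[:2])/(R[:2]@R[:2]);print(px,(e+k*R).round(3))
E
```

```text
w1
(0.56, -0.0893, 0.014) (np.float64(0.0011020670840495607), array([ 0.5592, -0.0885]), np.float64(0.0328))
(0.6998, -0.0544, 0.008) (np.float64(0.00029634155477235884), array([ 0.6996, -0.0542]), np.float64(0.0329))
(0.6157, -0.0149, 0.008) (np.float64(0.0006475206875044628), array([ 0.6153, -0.0144]), np.float64(0.0329))
(0.5297, -0.1792, 0.008) (np.float64(0.001304472115916938), array([ 0.5286, -0.1786]), np.float64(0.0329))
(0.474, -0.265, 0.008) (np.float64(0.0005210401528443091), array([ 0.4745, -0.2651]), np.float64(0.0324))
s4
(0.56, -0.0893, 0.014) (np.float64(0.007861321909983371), array([ 0.5646, -0.0829]), np.float64(0.0358))
(0.6998, -0.0544, 0.008) (np.float64(0.004044587691826494), array([ 0.7028, -0.0517]), np.float64(0.0333))
(0.6157, -0.0149, 0.008) (np.float64(0.002841046846009729), array([ 0.6164, -0.0121]), np.float64(0.0325))
(0.5297, -0.1792, 0.008) None
(0.474, -0.265, 0.008) (np.float64(0.0017404888855830066), array([ 0.4746, -0.2634]), np.float64(0.0329))
top0
(0.56, -0.0893, 0.014) (np.float64(0.0008601364083620802), array([ 0.5607, -0.0887]), np.float64(0.0311))
(0.6998, -0.0544, 0.008) (np.float64(0.0014470823036019387), array([ 0.7012, -0.0544]), np.float64(0.0312))
(0.6157, -0.0149, 0.008) (np.float64(0.0012801364792834869), array([ 0.6166, -0.014 ]), np.float64(0.0309))
(0.5297, -0.1792, 0.008) (np.float64(0.0003938546227486654), array([ 0.5299, -0.1789]), np.float64(0.0312))
(0.474, -0.265, 0.008) (np.float64(0.0013658362180701139), array([ 0.4747, -0.2662]), np.float64(0.031))
[-0.001  0.593  0.418  0.06  -0.197] 1.1082391477796598e-06
(430, 150) [-0.001  0.002  0.185]
(412, 165) [ 0.023 -0.046  0.125]
(510, 8) [-0.053  0.168  0.644]
```

```bash
python3 - <<'E'
from h import *
deltas((1,[.4217,-.3898,.25],down(-117)),(1,[.56,-.0888,.25],down(-124.3)),(1,[.56,-.0888,.10],down(-124.3)))
E
```

```text
[1, -0.0028, -0.0009, -0.0545, 0.14, -0.48, -0.09]
[1, -0.0167, -0.3318, -0.0554, 0.11, -0.49, 7.21]
[1, -0.018, -0.3322, 0.0946, 0.11, -0.49, 7.21]
```

Emit:
apply_moves --pt "0.22 0 0 -0.055 0 0 0" --pt "0.3 -0.005 -0.06 -0.055 0 0 3" --pt "1 -0.008 -0.12 -0.055 0 0 7" --pt "1 -0.01 -0.18 -0.055 0 0 7.2" --pt "1 -0.013 -0.24 -0.055 0 0 7.2" --pt "1 -0.016 -0.3 -0.055 0 0 7.2" --pt "1 -0.017 -0.332 -0.03 0 0 7.2" --pt "1 -0.017 -0.332 0.03 0 0 7.2" --pt "1 -0.017 -0.332 0.03 0 0 7.2" --pt "1 -0.017 -0.332 0.03 0 0 7.2"

```text
time_s: 10.32
tool_pos: [0.5597, -0.0876, 0.1617]
tcp_rot: [[0.826, -0.564, 0.004], [-0.564, -0.826, -0.001], [0.003, -0.002, -1.0]]
contact_force: [0.5, -0.0, 0.3]
gripper_width: 0.0914
finger_force: 0.0
```

```bash
python3 - <<'E'
from h import *
st();d=snap('wrist','w3');discs(d,[L,S1,S2,S3,F]);discs(snap('top','t3'),[L,S1,S2,S3,F])
deltas((1,[.56,-.0888,.004],down(-124.3)))
E
```

```text
t 10.325 p [ 0.5597 -0.0876  0.1617] yaw -124.31 tilt [ 0.004 -0.001 -1.   ] w 0.0914 f 0.0 [ 0.5 -0.   0.3] q [-10.1  19.6  95.6   0.   64.6 114.3]
(0.56, -0.0893, 0.014) (np.float64(0.0013833116756494896), array([ 0.559 , -0.0884]), np.float64(0.0308))
(0.6998, -0.0544, 0.008) (np.float64(0.0009304873886249303), array([ 0.7004, -0.0537]), np.float64(0.0306))
(0.6157, -0.0149, 0.008) (np.float64(0.0015354886482184425), array([ 0.6154, -0.0134]), np.float64(0.0308))
(0.5297, -0.1792, 0.008) (np.float64(0.0011772454032392523), array([ 0.5286, -0.1788]), np.float64(0.0306))
(0.474, -0.265, 0.008) (np.float64(0.002275223745651439), array([ 0.4725, -0.2667]), np.float64(0.0307))
(0.56, -0.0893, 0.014) None
(0.6998, -0.0544, 0.008) None
(0.6157, -0.0149, 0.008) None
(0.5297, -0.1792, 0.008) (np.float64(0.0017157173310043126), array([ 0.5294, -0.1809]), np.float64(0.0297))
(0.474, -0.265, 0.008) (np.float64(0.0010926542812462975), array([ 0.4742, -0.2661]), np.float64(0.0314))
[1, -0.0003, 0.0012, 0.1583, -0.14, -0.29, -0.04]
```

View pics/w3.png

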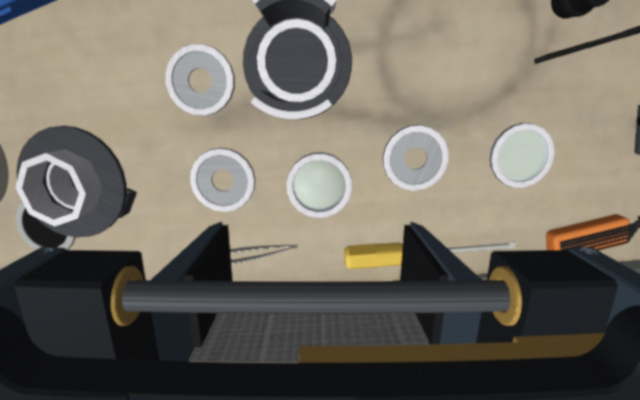

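The wrist view shows all five discs in place: lens (319,185), spacers (200,80), (222,180) and (416,158), filter (523,156). The barrel's seat ring is at (297,60) and the ring with its claw at (65,185). Next I'll grip the lens.

Emit:
apply_moves --pt "1 0 0.001 0.05 0 0 0" --pt "1 0 0.001 0.1 0 0 0" --pt "1 0 0.001 0.14 0 0 0" --pt "1 0 0.001 0.157 0 0 0" --pt "1 0 0.001 0.157 0 0 0" --pt "0 0 0.001 0.157 0 0 0" --pt "0 0 0.001 0.157 0 0 0" --pt "0 0 0.001 0.157 0 0 0" --pt "0 0 0.001 0.157 0 0 0" --pt "0 0 0.001 0.157 0 0 0" --newtons 30

```text
time_s: 11.68
tool_pos: [0.5581, -0.088, 0.0031]
tcp_rot: [[0.826, -0.563, 0.001], [-0.563, -0.826, -0.0], [0.001, -0.0, -1.0]]
contact_force: [-1.2, -0.2, 5.0]
gripper_width: 0.0611
finger_force: 30.0
```

```bash
python3 - <<'E'
from h import *
st()
for z in(.024,.026):discs(load('w3'),[(.661,-.1355,z)],.02)
a=cv2.cvtColor(np.array(load('w3')['color']),cv2.COLOR_RGB2HSV)
m=((a[...,2]>190)&(a[...,1]<38)).astype(np.uint8)
n,l,s,c=cv2.connectedComponentsWithStats(m)
print([ (s[i].tolist(),c[i].round().tolist()) for i in range(1,n) if s[i,4]>80 and c[i,1]<125 and 230<c[i,0]<360])
deltas((0,[.661,-.1355,.16],down(-124.3)))
E
```

```text
t 11.675 p [ 0.5581 -0.088   0.0031] yaw -124.27 tilt [ 0.001 -0.    -1.   ] w 0.0611 f 30.0 [-1.2 -0.2  5. ] q [-10.1  29.5 106.2  -0.   44.1 114.2]
(0.661, -0.1355, 0.024) (np.float64(0.0006682413085742514), array([ 0.6613, -0.1349]), np.float64(0.0325))
(0.661, -0.1355, 0.026) (np.float64(0.0006294428296523476), array([ 0.6611, -0.1349]), np.float64(0.0323))
[([257, 20, 79, 81, 1612], [296.0, 60.0]), ([251, 98, 80, 21, 545], [290.0, 110.0])]
[0, 0.1119, -0.0187, -0.1568, -0.02, -0.07, 0.03]
```

Emit:
apply_moves --pt "0 0 0 -0.06 0 0 0" --pt "0 0.01 0 -0.11 0 0 0" --pt "0 0.06 -0.01 -0.115 0 0 0" --pt "0 0.1 -0.018 -0.115 0 0 0" --pt "0 0.111 -0.019 -0.115 0 0 0" --pt "0 0.111 -0.019 -0.115 0 0 0" --pt "0 0.111 -0.019 -0.1 0 0 0" --pt "0 0.111 -0.019 -0.08 0 0 0" --pt "0 0.111 -0.019 -0.065 0 0 0" --pt "0 0.111 -0.019 -0.05 0 0 0"

```text
time_s: 12.92
tool_pos: [0.6594, -0.1343, 0.0511]
tcp_rot: [[0.826, -0.563, -0.001], [-0.563, -0.826, 0.0], [-0.001, 0.0, -1.0]]
contact_force: [-0.2, -0.4, -0.5]
gripper_width: 0.0611
finger_force: 30.0
```

```bash
python3 - <<'E'
from h import *
st();deltas((0,[.6604,-.1347,.0285],down(-124.3)))
E
```

```text
t 12.925 p [ 0.6594 -0.1343  0.0511] yaw -124.27 tilt [-0.001  0.    -1.   ] w 0.0611 f 30.0 [-0.2 -0.4 -0.5] q [-12.5  34.3  87.8   0.   58.  111.8]
[0, 0.0011, -0.0002, 0.0226, 0.01, 0.05, 0.03]
```

Emit:
apply_moves --pt "0 0.001 0 0.014 0 0 0" --pt "0 0.001 0 0.022 0 0 0" --pt "0 0.001 0 0.0235 0 0 0" --pt "0 0.001 0 0.0235 0 0 0" --pt "1 0.001 0 0.023 0 0 0" --pt "1 0.001 0 0.022 0 0 0" --pt "1 0.001 0 0.0 0 0 0" --pt "1 0.001 0 -0.05 0 0 0" --pt "1 0.001 0 -0.1 0 0 0" --pt "1 0.001 0 -0.1 0 0 0"

```text
time_s: 14.18
tool_pos: [0.664, -0.1358, 0.1581]
tcp_rot: [[0.826, -0.563, 0.011], [-0.563, -0.826, -0.002], [0.01, -0.004, -1.0]]
contact_force: [-0.2, 1.2, 0.2]
gripper_width: 0.0913
finger_force: 0.0
```

```bash
python3 - <<'E'
from h import *
st();d=snap('wrist','w4')
discs(d,[S1,S2,S3,F,(.661,-.135,.038)]);discs(snap('scene','s5'),[S1,S2,S3,F])
deltas((1,[*S1[:2],.15],down(-124.3)),(1,[*S1[:2],.004],down(-124.3)))
E
```

```text
t 14.175 p [ 0.664  -0.1358  0.1581] yaw -124.28 tilt [ 0.011 -0.002 -1.   ] w 0.0913 f 0.0 [-0.2  1.2  0.2] q [-12.5  29.2  80.2   0.   69.9 111.7]
(0.6998, -0.0544, 0.008) (np.float64(0.0012318954269704629), array([ 0.6999, -0.0532]), np.float64(0.0309))
(0.6157, -0.0149, 0.008) (np.float64(0.005700056266502627), array([ 0.6194, -0.0193]), np.float64(0.0242))
(0.5297, -0.1792, 0.008) None
(0.474, -0.265, 0.008) (np.float64(0.0034904022150361014), array([ 0.4746, -0.2684]), np.float64(0.0279))
(0.661, -0.135, 0.038) (np.float64(0.0012898644369694408), array([ 0.6623, -0.1349]), np.float64(0.0301))
(0.6998, -0.0544, 0.008) (np.float64(0.004027241144360676), array([ 0.7026, -0.0515]), np.float64(0.0339))
(0.6157, -0.0149, 0.008) (np.float64(0.003105965903185194), array([ 0.6166, -0.0119]), np.float64(0.0328))
(0.5297, -0.1792, 0.008) None
(0.474, -0.265, 0.008) (np.float64(0.009323911555264477), array([ 0.4743, -0.2557]), np.float64(0.0289))
[1, -0.0134, -0.0886, 0.003, -0.03, -0.06, 0.02]
[1, -0.0136, -0.0886, 0.149, -0.03, -0.06, 0.02]
```

Emit:
apply_moves --pt "1 -0.004 -0.02 0 0 0 -10" --pt "1 -0.008 -0.045 0 0 0 -20" --pt "1 -0.01 -0.06 0 0 0 -30" --pt "1 -0.012 -0.075 0 0 0 -40" --pt "1 -0.013 -0.089 0 0 0 -50" --pt "1 -0.013 -0.089 0 0 0 -60" --pt "1 -0.013 -0.089 0 0 0 -70" --pt "1 -0.013 -0.089 0.02 0 0 -80" --pt "1 -0.013 -0.089 0.04 0 0 -90" --pt "1 -0.013 -0.089 0.05 0 0 -90"

```text
time_s: 15.52
tool_pos: [0.6987, -0.0542, 0.099]
tcp_rot: [[0.565, 0.825, -0.005], [0.825, -0.565, 0.001], [-0.003, -0.005, -1.0]]
contact_force: [0.4, 0.6, -0.1]
gripper_width: 0.0912
finger_force: 0.0
```

```bash
python3 - <<'E'
from h import *
st();d=snap('wrist','w5');discs(d,[S1,(.661,-.135,.038)])
deltas((1,[.6998,-.0540,.0035],down(-34.3)))
E
```

```text
t 15.525 p [ 0.6987 -0.0542  0.099 ] yaw -34.4 tilt [-0.005  0.001 -1.   ] w 0.0912 f 0.0 [ 0.4  0.6 -0.1] q [-5.4 34.2 80.1  0.  66.  29. ]
(0.6998, -0.0544, 0.008) (np.float64(0.0003200093530708808), array([ 0.6996, -0.0547]), np.float64(0.0305))
(0.661, -0.135, 0.038) (np.float64(0.03320813674723397), array([ 0.6284, -0.1412]), np.float64(0.027))
[1, 0.0012, 0.0015, 0.0949, -0.31, 0.17, -0.15]
```

Emit:
apply_moves --pt "1 0.0005 0.001 0.05 0 0 0" --pt "1 0.0005 0.001 0.085 0 0 0" --pt "1 0.0005 0.001 0.0955 0 0 0" --pt "1 0.0005 0.001 0.0955 0 0 0" --pt "0 0.0005 0.001 0.0955 0 0 0" --pt "0 0.0005 0.001 0.0955 0 0 0" --pt "0 0.0005 0.001 0.0955 0 0 0" --pt "0 0.0005 0.001 0.0955 0 0 0" --pt "0 0.0005 0.001 0.0955 0 0 0" --pt "0 0.0005 0.001 0.0955 0 0 0"

```text
time_s: 16.82
tool_pos: [0.7018, -0.0541, 0.0083]
tcp_rot: [[0.563, 0.826, 0.001], [0.826, -0.563, 0.001], [0.001, 0.001, -1.0]]
contact_force: [-1.1, 0.7, 7.0]
gripper_width: 0.0343
finger_force: 3.2
```

```bash
python3 - <<'E'
from h import *
st();deltas((0,[.6605,-.135,.13],down(-124.3)))
E
```

```text
t 16.825 p [ 0.7018 -0.0541  0.0083] yaw -34.3 tilt [ 0.001  0.001 -1.   ] w 0.0343 f 3.2 [-1.1  0.7  7. ] q [-5.4 39.1 85.2  0.1 55.7 28.9]
[0, -0.0899, 0.0116, -0.1218, -0.03, -0.08, 90.0]
```

Emit:
apply_moves --pt "1 0 0 -0.003 0 0 0" --pt "1 0 0 -0.003 0 0 0" --pt "1 0 0 -0.003 0 0 0" --pt "1 0 0 -0.003 0 0 0" --pt "1 0 0 -0.003 0 0 0" --pt "1 0 0 -0.003 0 0 0" --pt "1 0 0 -0.003 0 0 0" --pt "1 0 0 -0.003 0 0 0"

```text
time_s: 17.82
tool_pos: [0.7015, -0.0545, 0.0098]
tcp_rot: [[0.563, 0.826, 0.0], [0.826, -0.563, 0.0], [0.0, -0.0, -1.0]]
contact_force: [-0.2, -0.8, -0.0]
gripper_width: 0.0911
finger_force: 0.0
```

```bash
python3 - <<'E'
from h import *
st();d=snap('wrist','w6');discs(d,[S1]);discs(snap('scene','s6'),[S1,S2,S3,F])
E
```

```text
t 17.825 p [ 0.7015 -0.0545  0.0098] yaw -34.28 tilt [ 0.  0. -1.] w 0.0911 f 0.0 [-0.2 -0.8 -0. ] q [-5.4 39.  85.1  0.  55.9 28.9]
(0.6998, -0.0544, 0.008) (np.float64(0.0008288205612034059), array([ 0.7004, -0.055 ]), np.float64(0.0304))
(0.6998, -0.0544, 0.008) (np.float64(0.004147004310416646), array([ 0.7029, -0.0516]), np.float64(0.0339))
(0.6157, -0.0149, 0.008) (np.float64(0.0033692995114602887), array([ 0.6167, -0.0117]), np.float64(0.0329))
(0.5297, -0.1792, 0.008) None
(0.474, -0.265, 0.008) None
```

The fingers had slid over the rim because the tips were too high: my offset came from an unsettled reading. The spacer hasn't moved, so I'll go lower and regrip.

Emit:
apply_moves --pt "1 -0.001 -0.001 0.004 0 0 0" --pt "1 -0.001 -0.001 0.0073 0 0 0" --pt "1 -0.001 -0.001 0.0073 0 0 0" --pt "0 -0.001 -0.001 0.0073 0 0 0" --pt "0 -0.001 -0.001 0.0073 0 0 0" --pt "0 -0.001 -0.001 0.0073 0 0 0" --pt "0 -0.001 -0.001 0.0073 0 0 0" --pt "0 -0.001 -0.001 0.0073 0 0 0" --pt "0 -0.001 -0.001 0.0073 0 0 0"

```text
time_s: 19.05
tool_pos: [0.7002, -0.0548, 0.0026]
tcp_rot: [[0.563, 0.826, 0.0], [0.826, -0.563, 0.0], [0.0, 0.0, -1.0]]
contact_force: [0.4, -0.0, 0.5]
gripper_width: 0.0606
finger_force: 30.0
```

```bash
python3 - <<'E'
from h import *
st();deltas((0,[.6604,-.1348,.13],down(-124.3)))
E
```

```text
t 19.05 p [ 0.7002 -0.0548  0.0026] yaw -34.28 tilt [ 0.  0. -1.] w 0.0606 f 30.0 [ 0.4 -0.   0.5] q [-5.4 39.3 85.7  0.  55.  28.9]
[0, -0.0885, 0.0122, -0.1274, 0.0, -0.03, 90.02]
```

Emit:
apply_moves --pt "0 0 0 -0.05 0 0 0" --pt "0 0 0 -0.1 0 0 10" --pt "0 -0.03 0.004 -0.11 0 0 20" --pt "0 -0.06 0.009 -0.11 0 0 30" --pt "0 -0.088 0.013 -0.11 0 0 40" --pt "0 -0.088 0.013 -0.11 0 0 50" --pt "0 -0.088 0.013 -0.11 0 0 60" --pt "0 -0.088 0.013 -0.11 0 0 70" --pt "0 -0.088 0.013 -0.11 0 0 80" --pt "0 -0.088 0.013 -0.11 0 0 90"

```text
time_s: 20.3
tool_pos: [0.6609, -0.1347, 0.1122]
tcp_rot: [[0.823, -0.568, -0.001], [-0.568, -0.823, 0.0], [-0.001, 0.0, -1.0]]
contact_force: [0.3, 0.7, 0.4]
gripper_width: 0.0607
finger_force: 30.0
```

Emit:
apply_moves --pt "0 0 0 0 0 0 0" --pt "0 0 0 0 0 0 0" --pt "0 0 0 0 0 0 0"

```text
time_s: 20.68
tool_pos: [0.6612, -0.1347, 0.1124]
tcp_rot: [[0.827, -0.562, -0.0], [-0.562, -0.827, 0.0], [-0.0, -0.0, -1.0]]
contact_force: [0.7, -0.6, -0.9]
gripper_width: 0.0607
finger_force: 30.0
```

```bash
python3 - <<'E'
from h import *
st();deltas((0,[.6612,-.1349,.0415],down(-124.3)))
E
```

```text
t 20.675 p [ 0.6612 -0.1347  0.1124] yaw -124.2 tilt [-0.  0. -1.] w 0.0607 f 30.0 [ 0.7 -0.6 -0.9] q [-12.5  31.2  83.6   0.   65.1 111.7]
[0, 0.0001, 0.0001, 0.0709, -0.0, 0.01, 0.1]
```

Emit:
apply_moves --pt "0 0 0 0.03 0 0 0" --pt "0 0 0 0.055 0 0 0" --pt "0 0 0 0.068 0 0 0" --pt "0 0 0 0.0715 0 0 0" --pt "0 0 0 0.0715 0 0 0" --pt "1 0 0 0.0705 0 0 0" --pt "1 0 0 0.07 0 0 0" --pt "1 0 0 0.06 0 0 0" --pt "1 0 0 0.01 0 0 0" --pt "1 0 0 -0.04 0 0 0"

```text
time_s: 21.92
tool_pos: [0.6612, -0.1348, 0.1542]
tcp_rot: [[0.826, -0.563, -0.0], [-0.563, -0.826, 0.0], [-0.0, -0.0, -1.0]]
contact_force: [0.8, -0.2, 0.4]
gripper_width: 0.0911
finger_force: 0.0
```

Emit:
apply_moves --pt "1 0.018 -0.04 0 0 0 0" --pt "1 0.012 -0.071 0 0 0 0" --pt "1 -0.04 -0.071 0 0 0 0" --pt "1 -0.09 -0.071 0 0 0 0" --pt "1 -0.105 -0.073 0 0 0 0" --pt "1 -0.105 -0.073 0 0 0 0" --pt "1 -0.105 -0.073 0 0 0 0" --pt "1 -0.105 -0.073 0 0 0 0"

```text
time_s: 22.92
tool_pos: [0.6166, -0.0162, 0.1523]
tcp_rot: [[0.826, -0.564, 0.001], [-0.564, -0.826, -0.0], [0.001, -0.0, -1.0]]
contact_force: [-0.4, 1.2, 0.3]
gripper_width: 0.0915
finger_force: 0.0
```

```bash
python3 - <<'E'
from h import *
st();d=snap('wrist','w7');discs(d,[S2,S3,F]);discs(d,[(.6612,-.135,.046)],.02);discs(snap('scene','s7'),[S1,S2,S3,F])
deltas((1,[*S2[:2],.0025],down(-124.3)))
E
```

```text
t 22.925 p [ 0.6166 -0.0162  0.1523] yaw -124.34 tilt [ 0.001 -0.    -1.   ] w 0.0915 f 0.0 [-0.4  1.2  0.3] q [ -2.6  24.5  89.3  -0.   66.2 121.8]
(0.6157, -0.0149, 0.008) (np.float64(0.001383955293827391), array([ 0.6147, -0.0139]), np.float64(0.0311))
(0.5297, -0.1792, 0.008) (np.float64(0.0014860651097218132), array([ 0.5282, -0.1792]), np.float64(0.031))
(0.474, -0.265, 0.008) (np.float64(0.002731191796498572), array([ 0.4721, -0.267 ]), np.float64(0.0311))
(0.6612, -0.135, 0.046) (np.float64(0.0035412952193350825), array([ 0.6618, -0.1315]), np.float64(0.0316))
(0.6998, -0.0544, 0.008) None
(0.6157, -0.0149, 0.008) (np.float64(0.00312498092550098), array([ 0.6166, -0.0119]), np.float64(0.0328))
(0.5297, -0.1792, 0.008) None
(0.474, -0.265, 0.008) (np.float64(0.002420752092635752), array([ 0.4747, -0.2627]), np.float64(0.0338))
[1, -0.0011, -0.0006, 0.1496, 0.0, -0.0, -0.03]
```

Emit:
apply_moves --pt "1 -0.002 -0.0005 0.05 0 0 0" --pt "1 -0.002 -0.0005 0.1 0 0 0" --pt "1 -0.002 -0.0005 0.14 0 0 0" --pt "1 -0.002 -0.0005 0.1495 0 0 0" --pt "1 -0.002 -0.0005 0.1495 0 0 0" --pt "1 -0.002 -0.0005 0.1495 0 0 0" --pt "0 -0.002 -0.0005 0.1495 0 0 0" --pt "0 -0.002 -0.0005 0.1495 0 0 0" --pt "0 -0.002 -0.0005 0.1495 0 0 0" --pt "0 -0.002 -0.0005 0.1495 0 0 0"

```text
time_s: 24.28
tool_pos: [0.6143, -0.0138, 0.0032]
tcp_rot: [[0.826, -0.563, 0.0], [-0.563, -0.826, -0.0], [0.0, -0.0, -1.0]]
contact_force: [-0.2, -1.0, 2.3]
gripper_width: 0.0606
finger_force: 30.0
```

Emit:
apply_moves --pt "0 0 0 0 0 0 0" --pt "0 0 0 0 0 0 0"

```text
time_s: 24.52
tool_pos: [0.6143, -0.0138, 0.0032]
tcp_rot: [[0.826, -0.563, 0.0], [-0.563, -0.826, -0.0], [0.0, -0.0, -1.0]]
contact_force: [-1.2, 0.0, 3.6]
gripper_width: 0.0608
finger_force: 30.0
```

```bash
python3 - <<'E'
from h import *
st();deltas((0,[.6612,-.1348,.115],down(-124.3)))
E
```

```text
t 24.525 p [ 0.6143 -0.0138  0.0032] yaw -124.27 tilt [ 0. -0. -1.] w 0.0608 f 30.0 [-1.2  0.   3.6] q [ -2.4  32.9  99.2  -0.   47.9 121.9]
[0, 0.1069, 0.0735, -0.1118, -0.0, -0.01, 0.03]
```

Emit:
apply_moves --pt "0 0 0 -0.055 0 0 0" --pt "0 0.01 0.01 -0.11 0 0 0" --pt "0 0.06 0.045 -0.112 0 0 0" --pt "0 0.1 0.07 -0.112 0 0 0" --pt "0 0.106 0.0735 -0.112 0 0 0" --pt "0 0.106 0.0735 -0.112 0 0 0" --pt "0 0.106 0.0735 -0.112 0 0 0" --pt "0 0.106 0.0735 -0.112 0 0 0"

```text
time_s: 25.52
tool_pos: [0.6601, -0.1329, 0.1149]
tcp_rot: [[0.827, -0.562, -0.0], [-0.562, -0.827, 0.0], [-0.001, -0.0, -1.0]]
contact_force: [-0.9, -0.8, -0.9]
gripper_width: 0.0607
finger_force: 30.0
```

```bash
python3 - <<'E'
from h import *
st();deltas((0,[.6606,-.1345,.0495],down(-124.3)))
E
```

```text
t 25.525 p [ 0.6601 -0.1329  0.1149] yaw -124.2 tilt [-0.  0. -1.] w 0.0607 f 30.0 [-0.9 -0.8 -0.9] q [-12.4  31.   83.6   0.   65.4 111.8]
[0, 0.0013, 0.001, 0.0654, -0.01, 0.03, 0.1]
```

Emit:
apply_moves --pt "0 0.001 0.001 0.03 0 0 0" --pt "0 0.001 0.001 0.052 0 0 0" --pt "0 0.001 0.001 0.062 0 0 0" --pt "0 0.001 0.001 0.0655 0 0 0" --pt "0 0.001 0.001 0.0655 0 0 0" --pt "1 0.001 0.001 0.0645 0 0 0" --pt "1 0.001 0.001 0.064 0 0 0" --pt "1 0.001 0.001 0.054 0 0 0" --pt "1 0.001 0.001 0.004 0 0 0" --pt "1 0.001 0.001 -0.04 0 0 0"

```text
time_s: 26.78
tool_pos: [0.6609, -0.1357, 0.1572]
tcp_rot: [[0.826, -0.563, 0.001], [-0.563, -0.826, -0.0], [0.001, -0.001, -1.0]]
contact_force: [0.6, -0.5, 0.2]
gripper_width: 0.0912
finger_force: 0.0
```

Emit:
apply_moves --pt "1 -0.03 0.04 0 0 0 0" --pt "1 -0.06 0.08 0 0 0 0" --pt "1 -0.083 0.111 0 0 0 0" --pt "1 -0.083 0.111 0.02 0 0 0" --pt "1 -0.083 0.111 0.02 0 0 0" --pt "1 -0.083 0.111 0.02 0 0 0" --pt "1 -0.083 0.111 0.02 0 0 0"

```text
time_s: 27.65
tool_pos: [0.5305, -0.1806, 0.1357]
tcp_rot: [[0.827, -0.563, 0.001], [-0.563, -0.827, -0.0], [0.001, -0.0, -1.0]]
contact_force: [0.6, -0.1, 0.1]
gripper_width: 0.0913
finger_force: 0.0
```

```bash
python3 - <<'E'
from h import *
st();d=snap('wrist','w8');discs(d,[S3,F]);discs(d,[(.6612,-.135,.054)],.02);discs(snap('scene','s8'),[S1,S2,S3,F])
deltas((1,[*S3[:2],.003],down(-124.3)))
E
```

```text
t 27.65 p [ 0.5305 -0.1806  0.1357] yaw -124.25 tilt [ 0.001 -0.    -1.   ] w 0.0913 f 0.0 [ 0.6 -0.1  0.1] q [-20.   20.5  98.4   0.   61.  104.3]
(0.5297, -0.1792, 0.008) (np.float64(0.0014081192431199855), array([ 0.5287, -0.1782]), np.float64(0.0308))
(0.474, -0.265, 0.008) (np.float64(0.0022204588459869366), array([ 0.4723, -0.2665]), np.float64(0.0308))
(0.6612, -0.135, 0.054) (np.float64(0.001251945818834606), array([ 0.6621, -0.1342]), np.float64(0.0314))
(0.6998, -0.0544, 0.008) None
(0.6157, -0.0149, 0.008) None
(0.5297, -0.1792, 0.008) None
(0.474, -0.265, 0.008) (np.float64(0.0021093241283012326), array([ 0.4749, -0.2631]), np.float64(0.0331))
[1, -0.0013, -0.0008, 0.1324, -0.02, -0.05, 0.05]
```

Emit:
apply_moves --pt "1 -0.002 -0.001 0.05 0 0 0" --pt "1 -0.002 -0.001 0.1 0 0 0" --pt "1 -0.002 -0.001 0.125 0 0 0" --pt "1 -0.002 -0.001 0.1325 0 0 0" --pt "1 -0.002 -0.001 0.1325 0 0 0" --pt "1 -0.002 -0.001 0.1325 0 0 0" --pt "0 -0.002 -0.001 0.1325 0 0 0" --pt "0 -0.002 -0.001 0.1325 0 0 0" --pt "0 -0.002 -0.001 0.1325 0 0 0" --pt "0 -0.002 -0.001 0.1325 0 0 0"

```text
time_s: 29.0
tool_pos: [0.5286, -0.1787, 0.0027]
tcp_rot: [[0.826, -0.563, 0.0], [-0.563, -0.826, -0.0], [0.0, -0.0, -1.0]]
contact_force: [-1.3, -0.9, 2.2]
gripper_width: 0.0604
finger_force: 30.0
```

Emit:
apply_moves --pt "0 0 0 0 0 0 0" --pt "0 0 0 0 0 0 0"

```text
time_s: 29.25
tool_pos: [0.5285, -0.1787, 0.0027]
tcp_rot: [[0.826, -0.563, 0.0], [-0.563, -0.826, -0.0], [0.0, -0.0, -1.0]]
contact_force: [-0.9, 0.1, 3.3]
gripper_width: 0.0609
finger_force: 30.0
```

```bash
python3 - <<'E'
from h import *
st();deltas((0,[.6608,-.1347,.115],down(-124.3)))
E
```

```text
t 29.25 p [ 0.5285 -0.1787  0.0027] yaw -124.28 tilt [ 0. -0. -1.] w 0.0609 f 30.0 [-0.9  0.1  3.3] q [-19.9  29.1 107.2  -0.   43.7 104.4]
[0, 0.0845, -0.1109, -0.1123, -0.0, -0.01, 0.02]
```

Emit:
apply_moves --pt "0 0 0 -0.055 0 0 0" --pt "0 0.01 -0.013 -0.11 0 0 0" --pt "0 0.045 -0.06 -0.112 0 0 0" --pt "0 0.075 -0.1 -0.112 0 0 0" --pt "0 0.0845 -0.111 -0.112 0 0 0" --pt "0 0.0845 -0.111 -0.112 0 0 0" --pt "0 0.0845 -0.111 -0.112 0 0 0" --pt "0 0.0845 -0.111 -0.112 0 0 0"

```text
time_s: 30.25
tool_pos: [0.6596, -0.1351, 0.1146]
tcp_rot: [[0.826, -0.564, -0.001], [-0.564, -0.826, 0.0], [-0.001, 0.0, -1.0]]
contact_force: [0.7, 0.4, -0.2]
gripper_width: 0.0603
finger_force: 30.0
```

```bash
python3 - <<'E'
from h import *
st();deltas((0,[.6608,-.1347,.0572],down(-124.3)))
E
```

```text
t 30.25 p [ 0.6596 -0.1351  0.1146] yaw -124.34 tilt [-0.001  0.    -1.   ] w 0.0603 f 30.0 [ 0.7  0.4 -0.2] q [-12.6  31.   83.7  -0.   65.3 111.8]
[0, 0.0008, -0.001, 0.0574, 0.02, 0.04, -0.04]
```

Emit:
apply_moves --pt "0 0.001 -0.001 0.025 0 0 0" --pt "0 0.001 -0.001 0.045 0 0 0" --pt "0 0.001 -0.001 0.054 0 0 0" --pt "0 0.001 -0.001 0.0575 0 0 0" --pt "0 0.001 -0.001 0.0575 0 0 0" --pt "1 0.001 -0.001 0.0565 0 0 0" --pt "1 0.001 -0.001 0.056 0 0 0" --pt "1 0.001 -0.001 0.046 0 0 0" --pt "1 0.001 -0.001 -0.004 0 0 0" --pt "1 0.001 -0.001 -0.055 0 0 0"

```text
time_s: 31.5
tool_pos: [0.6621, -0.1342, 0.1711]
tcp_rot: [[0.826, -0.563, -0.0], [-0.563, -0.826, 0.0], [-0.0, 0.0, -1.0]]
contact_force: [0.8, 0.6, 0.9]
gripper_width: 0.0915
finger_force: 0.0
```

Emit:
apply_moves --pt "1 -0.01 0.025 0 0 0 -10" --pt "1 -0.02 0.06 0 0 0 -20" --pt "1 -0.035 0.1 0 0 0 -30" --pt "1 -0.05 0.14 0 0 0 -40" --pt "1 -0.065 0.17 0 0 0 -50" --pt "1 -0.075 0.2 0 0 0 -60" --pt "1 -0.081 0.214 0 0 0 -70" --pt "1 -0.081 0.214 0 0 0 -82" --pt "1 -0.081 0.214 0 0 0 -82" --pt "1 -0.081 0.214 0 0 0 -82"

```text
time_s: 32.75
tool_pos: [0.4751, -0.2654, 0.1699]
tcp_rot: [[0.674, 0.738, 0.001], [0.738, -0.674, -0.0], [0.0, 0.001, -1.0]]
contact_force: [0.9, -0.4, -0.4]
gripper_width: 0.0914
finger_force: 0.0
```

```bash
python3 - <<'E'
from h import *
st();d=snap('wrist','w9');discs(d,[F]);discs(d,[(.6612,-.135,.062)],.02);discs(snap('scene','s9'),[F]);discs(snap('top','t9'),[(.661,-.135,.062)])
deltas((1,[.473,-.2658,.003],down(-42.3)))
E
```

```text
t 32.75 p [ 0.4751 -0.2654  0.1699] yaw -42.4 tilt [ 0.001 -0.    -1.   ] w 0.0914 f 0.0 [ 0.9 -0.4 -0.4] q [-30.4  17.4  97.7   0.   64.9  12. ]
(0.474, -0.265, 0.008) (np.float64(0.0016223213240461306), array([ 0.4731, -0.2664]), np.float64(0.0321))
(0.6612, -0.135, 0.062) None
(0.474, -0.265, 0.008) (np.float64(0.0018145013550619057), array([ 0.4745, -0.2633]), np.float64(0.0331))
(0.661, -0.135, 0.062) (np.float64(0.004051688922097886), array([ 0.6647, -0.1334]), np.float64(0.0306))
[1, -0.0017, -0.0011, 0.1665, 0.0, -0.01, -0.03]
```

Emit:
apply_moves --pt "1 -0.0015 -0.001 0.055 0 0 0" --pt "1 -0.0015 -0.001 0.11 0 0 0" --pt "1 -0.0015 -0.001 0.15 0 0 0" --pt "1 -0.0015 -0.001 0.1665 0 0 0" --pt "1 -0.0015 -0.001 0.1665 0 0 0" --pt "1 -0.0015 -0.001 0.1665 0 0 0" --pt "0 -0.0015 -0.001 0.1665 0 0 0" --pt "0 -0.0015 -0.001 0.1665 0 0 0" --pt "0 -0.0015 -0.001 0.1665 0 0 0" --pt "0 -0.0015 -0.001 0.1665 0 0 0"

```text
time_s: 34.15
tool_pos: [0.4732, -0.266, 0.0031]
tcp_rot: [[0.673, 0.74, 0.0], [0.74, -0.673, -0.0], [0.0, 0.0, -1.0]]
contact_force: [-0.8, -1.0, 0.9]
gripper_width: 0.0607
finger_force: 30.0
```

Emit:
apply_moves --pt "0 0 0 0 0 0 0" --pt "0 0 0 0 0 0 0"

```text
time_s: 34.4
tool_pos: [0.4731, -0.266, 0.003]
tcp_rot: [[0.673, 0.74, 0.0], [0.74, -0.673, -0.0], [0.0, 0.0, -1.0]]
contact_force: [0.1, 0.1, 0.5]
gripper_width: 0.0605
finger_force: 30.0
```

```bash
python3 - <<'E'
from h import *
st();deltas((0,[.6610,-.1349,.125],down(-124.3)))
E
```

```text
t 34.4 p [ 0.4731 -0.266   0.003 ] yaw -42.28 tilt [ 0. -0. -1.] w 0.0605 f 30.0 [0.1 0.1 0.5] q [-30.6  28.1 109.3   0.   42.6  11.7]
[0, 0.2234, 0.0508, -0.1219, 0.01, -0.02, 82.02]
```

Gripped. I'll lift it, carry it to the barrel and turn it on the way.

Emit:
apply_moves --pt "0 0 0 -0.05 0 0 0" --pt "0 0.01 0 -0.1 0 0 0" --pt "0 0.04 0.01 -0.122 0 0 10" --pt "0 0.08 0.02 -0.122 0 0 20" --pt "0 0.12 0.03 -0.122 0 0 30" --pt "0 0.16 0.04 -0.122 0 0 40" --pt "0 0.2 0.05 -0.122 0 0 50" --pt "0 0.2235 0.051 -0.122 0 0 60" --pt "0 0.2235 0.051 -0.122 0 0 70" --pt "0 0.2235 0.051 -0.122 0 0 80"

```text
time_s: 35.65
tool_pos: [0.6609, -0.1343, 0.1241]
tcp_rot: [[0.843, -0.538, -0.002], [-0.538, -0.843, 0.0], [-0.002, 0.001, -1.0]]
contact_force: [0.8, 0.3, -0.0]
gripper_width: 0.0605
finger_force: 30.0
```

Emit:
apply_moves --pt "0 0 0 0 0 0 2" --pt "0 0 0 0 0 0 2" --pt "0 0 0 0 0 0 2" --pt "0 0 0 0 0 0 2"

```text
time_s: 36.15
tool_pos: [0.6611, -0.1349, 0.125]
tcp_rot: [[0.827, -0.563, 0.0], [-0.563, -0.827, 0.0], [-0.0, -0.0, -1.0]]
contact_force: [-0.8, 0.2, -0.5]
gripper_width: 0.0607
finger_force: 30.0
```

```bash
python3 - <<'E'
from h import *
st();deltas((0,[.6610,-.1349,.0653],down(-124.3)))
E
```

```text
t 36.15 p [ 0.6611 -0.1349  0.125 ] yaw -124.25 tilt [ 0.  0. -1.] w 0.0607 f 30.0 [-0.8  0.2 -0.5] q [-12.5  30.7  82.7   0.   66.6 111.7]
[0, -0.0001, 0.0, 0.0597, -0.0, 0.0, 0.05]
```

Emit:
apply_moves --pt "0 0 0 0.025 0 0 0" --pt "0 0 0 0.045 0 0 0" --pt "0 0 0 0.056 0 0 0" --pt "0 0 0 0.06 0 0 0" --pt "0 0 0 0.06 0 0 0" --pt "1 0 0 0.059 0 0 0" --pt "1 0 0 0.0585 0 0 0" --pt "1 0 0 0.045 0 0 0" --pt "1 0 0 -0.005 0 0 0" --pt "1 0 0 -0.065 0 0 0"

```text
time_s: 37.4
tool_pos: [0.6606, -0.1347, 0.1912]
tcp_rot: [[0.826, -0.563, -0.002], [-0.563, -0.826, 0.0], [-0.002, 0.0, -1.0]]
contact_force: [1.4, -0.8, -0.7]
gripper_width: 0.0912
finger_force: 0.0
```

Emit:
apply_moves --pt "1 -0.02 -0.04 -0.02 0 0 -10" --pt "1 -0.04 -0.08 -0.03 0 0 -20" --pt "1 -0.06 -0.12 -0.03 0 0 -30" --pt "1 -0.08 -0.16 -0.03 0 0 -40" --pt "1 -0.1 -0.205 -0.03 0 0 -50" --pt "1 -0.1 -0.205 -0.03 0 0 -60" --pt "1 -0.1 -0.205 -0.03 0 0 -70" --pt "1 -0.1 -0.205 -0.03 0 0 -80" --pt "1 -0.1 -0.205 -0.03 0 0 -90" --pt "1 -0.1 -0.205 -0.03 0 0 -100"

```text
time_s: 38.65
tool_pos: [0.694, 0.0909, 0.2212]
tcp_rot: [[0.406, 0.914, 0.001], [0.914, -0.406, 0.0], [0.001, 0.001, -1.0]]
contact_force: [0.8, 0.6, 0.1]
gripper_width: 0.0914
finger_force: 0.0
```

Emit:
apply_moves --pt "1 0 0 0 0 0 -10" --pt "1 0 0 0 0 0 -20" --pt "1 0 0 0 0 0 -30" --pt "1 0 0 0 0 0 -40" --pt "1 0 0 0 0 0 -51" --pt "1 0 0 0 0 0 -51" --pt "1 0 0 0 0 0 -51"

```text
time_s: 39.52
tool_pos: [0.694, 0.0909, 0.2206]
tcp_rot: [[-0.447, 0.894, 0.001], [0.894, 0.447, 0.0], [-0.0, 0.001, -1.0]]
contact_force: [0.2, -0.1, 0.3]
gripper_width: 0.0906
finger_force: 0.0
```

```bash
python3 - <<'E'
from h import *
st();d=snap('wrist','w10');t=snap('top','t10');s=snap('scene','s10')
discs(d,[(.694,.090,.062)]);discs(t,[(.661,-.135,.070),(.694,.090,.062)]);discs(s,[(.661,-.135,.07),(.694,.09,.062)])
a=d['color'][:,:,::-1][0:260,150:490];b=s['color'][:,:,::-1][240:345,235:345]
A=cv2.resize(a,(510,390));B=cv2.resize(b,(285,272),interpolation=cv2.INTER_CUBIC)
c=np.zeros((390,800,3),np.uint8);c[:,:510]=A;c[:272,512:797]=B;cv2.imwrite('pics/c7.png',c)
E
```

```text
t 39.525 p [0.694  0.0909 0.2206] yaw 26.57 tilt [ 0.001  0.    -1.   ] w 0.0906 f 0.0 [ 0.2 -0.1  0.3] q [  6.5  29.7  70.4   0.   79.8 -20.1]
(0.694, 0.09, 0.062) (np.float64(0.00200113915636411), array([0.6932, 0.0918]), np.float64(0.0305))
(0.661, -0.135, 0.07) (np.float64(0.0025453645376791382), array([ 0.6616, -0.1325]), np.float64(0.0305))
(0.694, 0.09, 0.062) None
(0.661, -0.135, 0.07) None
(0.694, 0.09, 0.062) (np.float64(0.010569060859341612), array([0.7012, 0.0977]), np.float64(0.0369))
```

View pics/c7.png

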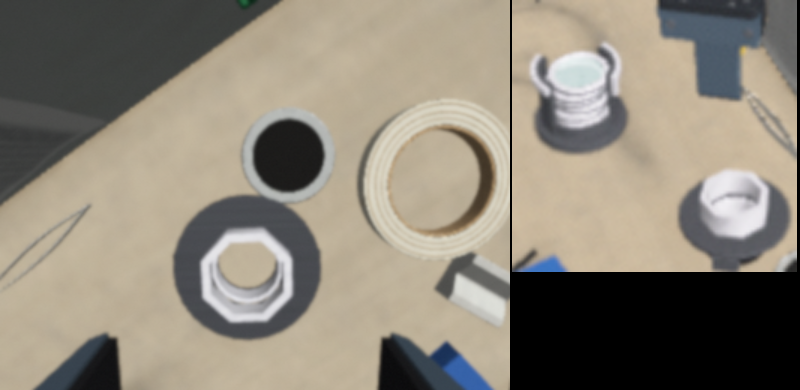

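The stack is seated with the filter on top. The ring's neck is aligned with the jaws, its centre near (247,275) in the crop. I'll grip the neck with the tips just above the plate.

Emit:
apply_moves --pt "1 0.001 0 0.055 0 0 0" --pt "1 0.001 0 0.11 0 0 0" --pt "1 0.001 0 0.155 0 0 0" --pt "1 0.001 0 0.179 0 0 0" --pt "1 0.001 0 0.179 0 0 0" --pt "0 0.001 0 0.179 0 0 0" --pt "0 0.001 0 0.179 0 0 0" --pt "0 0.001 0 0.179 0 0 0" --pt "0 0.001 0 0.179 0 0 0" --pt "0 0.001 0 0.179 0 0 0" --newtons 55

```text
time_s: 40.92
tool_pos: [0.6935, 0.0918, 0.0413]
tcp_rot: [[-0.45, 0.893, 0.0], [0.893, 0.45, 0.0], [-0.0, 0.0, -1.0]]
contact_force: [-0.7, -0.4, 0.5]
gripper_width: 0.0575
finger_force: 55.0
```

Emit:
apply_moves --pt "0 0 0 0 0 0 0" --pt "0 0 0 0 0 0 0"

```text
time_s: 41.18
tool_pos: [0.6935, 0.0918, 0.041]
tcp_rot: [[-0.45, 0.893, 0.0], [0.893, 0.45, 0.0], [0.0, 0.0, -1.0]]
contact_force: [-0.9, -0.2, 0.8]
gripper_width: 0.0574
finger_force: 55.0
```

```bash
python3 - <<'E'
from h import *
st();deltas((0,[.6612,-.1348,.16],down(55.7)))
E
```

```text
t 41.175 p [0.6935 0.0918 0.041 ] yaw 26.71 tilt [ 0.  0. -1.] w 0.0574 f 55.0 [-0.9 -0.2  0.8] q [  6.6  36.9  84.2   0.   58.9 -20.1]
[0, -0.1878, -0.1307, -0.119, 0.01, -0.0, -28.99]
```

Emit:
apply_moves --pt "0 0 0 -0.05 0 0 0" --pt "0 -0.01 -0.01 -0.1 0 0 0" --pt "0 -0.04 -0.03 -0.119 0 0 -7" --pt "0 -0.08 -0.055 -0.119 0 0 -14" --pt "0 -0.12 -0.085 -0.119 0 0 -22" --pt "0 -0.16 -0.11 -0.119 0 0 -29" --pt "0 -0.188 -0.131 -0.119 0 0 -29" --pt "0 -0.188 -0.131 -0.119 0 0 -29" --pt "0 -0.188 -0.131 -0.119 0 0 -29" --pt "0 -0.188 -0.131 -0.119 0 0 -29"

```text
time_s: 42.42
tool_pos: [0.6611, -0.1339, 0.1597]
tcp_rot: [[-0.827, 0.562, -0.0], [0.562, 0.827, 0.0], [0.001, 0.0, -1.0]]
contact_force: [0.2, 0.7, -0.9]
gripper_width: 0.0576
finger_force: 55.0
```

```bash
python3 - <<'E'
from h import *
st();deltas((0,[.6612,-.1349,.100],down(55.7)));d=snap('wrist','w11');s=snap('scene','s11');
a=d['color'][:,:,::-1];b=s['color'][:,:,::-1][225:325,220:320]
A=cv2.resize(a,(512,320));B=cv2.resize(b,(285,285),interpolation=cv2.INTER_CUBIC)
c=np.zeros((320,800,3),np.uint8);c[:,:512]=A;c[:285,514:799]=B;cv2.imwrite('pics/c8.png',c)
E
```

```text
t 42.425 p [ 0.6611 -0.1339  0.1597] yaw 55.79 tilt [-0.  0. -1.] w 0.0576 f 55.0 [ 0.2  0.7 -0.9] q [-12.4  29.3  80.    0.   70.8 -68.2]
[0, -0.0007, -0.0008, 0.0597, 0.01, -0.03, 0.09]
```

View pics/c8.png

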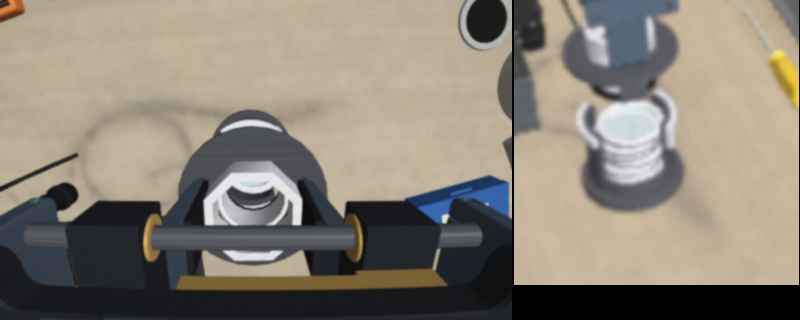

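The ring hangs over the barrel, with its near claw above the open gap at (632,90). I'll descend in small steps.

Emit:
apply_moves --pt "0 -0.0005 -0.001 0.025 0 0 0" --pt "0 -0.0005 -0.001 0.042 0 0 0" --pt "0 -0.0005 -0.001 0.048 0 0 0" --pt "0 -0.0005 -0.001 0.054 0 0 0" --pt "0 -0.0005 -0.001 0.06 0 0 0" --pt "0 -0.0005 -0.001 0.064 0 0 0" --pt "0 -0.0005 -0.001 0.064 0 0 0" --pt "0 -0.0005 -0.001 0.064 0 0 0"

```text
time_s: 43.52
tool_pos: [0.661, -0.136, 0.0964]
tcp_rot: [[-0.826, 0.563, 0.0], [0.563, 0.826, 0.0], [-0.0, 0.001, -1.0]]
contact_force: [-2.2, 2.0, 4.4]
gripper_width: 0.0576
finger_force: 55.0
```

```bash
python3 - <<'E'
from h import *
st()
E
```

```text
t 43.525 p [ 0.661  -0.136   0.0964] yaw 55.71 tilt [ 0.  0. -1.] w 0.0576 f 55.0 [-2.2  2.   4.4] q [-12.6  32.   84.8   0.   63.2 -68.3]
```

Emit:
apply_moves --pt "0 0 0 0.004 0 0 0" --pt "0 0 0 0.008 0 0 0" --pt "0 0 0 0.011 0 0 0" --pt "0 0 0 0.012 0 0 0" --pt "0 0 0 0.012 0 0 0"

```text
time_s: 44.15
tool_pos: [0.6611, -0.1361, 0.086]
tcp_rot: [[-0.826, 0.563, 0.002], [0.563, 0.826, 0.0], [-0.001, 0.001, -1.0]]
contact_force: [-5.5, 2.6, 14.0]
gripper_width: 0.0575
finger_force: 55.0
```

```bash
python3 - <<'E'
from h import *
st();print(readout.get_obs()['ft_torque'].round(2))
E
```

```text
t 44.15 p [ 0.6611 -0.1361  0.086 ] yaw 55.71 tilt [ 0.002  0.    -1.   ] w 0.0575 f 55.0 [-5.5  2.6 14. ] q [-12.6  32.5  85.5   0.   62.  -68.3]
[ 0.59  1.   -0.02]
```

Emit:
apply_moves --pt "0 0 0 0.001 0 0 5" --pt "0 0 0 0.001 0 0 14" --pt "0 0 0 0.001 0 0 23" --pt "0 0 0 0.001 0 0 32" --pt "0 0 0 0.001 0 0 41" --pt "0 0 0 0.001 0 0 50" --pt "0 0 0 0.001 0 0 60" --pt "0 0 0 0.001 0 0 70" --pt "0 0 0 0.001 0 0 80" --pt "0 0 0 0.001 0 0 90"

```text
time_s: 45.4
tool_pos: [0.6609, -0.1391, 0.0861]
tcp_rot: [[0.566, 0.824, 0.002], [0.824, -0.566, -0.005], [-0.004, 0.004, -1.0]]
contact_force: [-7.9, -4.9, 18.7]
gripper_width: 0.0578
finger_force: 55.0
```

Emit:
apply_moves --pt "0 0 0 0 0 0 1" --pt "0 0 0 0 0 0 1"

```text
time_s: 45.65
tool_pos: [0.6609, -0.1391, 0.0861]
tcp_rot: [[0.577, 0.817, 0.002], [0.817, -0.577, -0.005], [-0.003, 0.004, -1.0]]
contact_force: [-7.5, -4.1, 16.9]
gripper_width: 0.0576
finger_force: 55.0
```

```bash
python3 - <<'E'
from h import *
st();print(readout.get_obs()['ft_torque'].round(2))
E
```

```text
t 45.65 p [ 0.6609 -0.1391  0.0861] yaw -35.21 tilt [ 0.002 -0.005 -1.   ] w 0.0576 f 55.0 [-7.5 -4.1 16.9] q [-12.7  32.5  85.5  -0.3  61.9  22.6]
[-0.54  1.74  0.24]
```

Emit:
apply_moves --pt "0 0 0 -0.002 0 0 0" --pt "0 0 0 -0.0035 0 0 0" --pt "0 0 0 -0.006 0 0 0" --pt "0 0 0 -0.006 0 0 0"

```text
time_s: 46.15
tool_pos: [0.6611, -0.1384, 0.0891]
tcp_rot: [[0.577, 0.817, 0.001], [0.817, -0.577, -0.004], [-0.002, 0.003, -1.0]]
contact_force: [-1.1, -4.7, 4.1]
gripper_width: 0.0576
finger_force: 55.0
```

```bash
python3 - <<'E'
from h import *
st()
E
```

```text
t 46.15 p [ 0.6611 -0.1384  0.0891] yaw -35.26 tilt [ 0.001 -0.004 -1.   ] w 0.0576 f 55.0 [-1.1 -4.7  4.1] q [-12.7  32.4  85.2  -0.2  62.3  22.7]
```

Emit:
apply_moves --pt "0 0 0 -0.002 0 0 0" --pt "0 0 0 -0.004 0 0 0" --pt "0 0 0 -0.004 0 0 0"

```text
time_s: 46.52
tool_pos: [0.6611, -0.1384, 0.0892]
tcp_rot: [[0.577, 0.817, -0.001], [0.817, -0.577, -0.003], [-0.003, 0.001, -1.0]]
contact_force: [1.9, -6.1, -11.7]
gripper_width: 0.0576
finger_force: 55.0
```

```bash
python3 - <<'E'
from h import *
st()
E
```

```text
t 46.525 p [ 0.6611 -0.1384  0.0892] yaw -35.26 tilt [-0.001 -0.003 -1.   ] w 0.0576 f 55.0 [  1.9  -6.1 -11.7] q [-12.7  32.4  85.1  -0.2  62.5  22.7]
```

It holds against a 12 N pull at the locked height, 3 mm above the pressed position, so it is locked. I'll ease off, release and retreat.

Emit:
apply_moves --pt "0 0 0 0.003 0 0 0" --pt "0 0 0 0.003 0 0 0" --pt "1 0 0 0.003 0 0 0" --pt "1 0 0 0.003 0 0 0" --pt "1 0 0 0.003 0 0 0" --pt "1 0 0 0.003 0 0 0" --pt "1 0 0 -0.03 0 0 0" --pt "1 0 0 -0.09 0 0 0" --pt "1 0 0 -0.15 0 0 0" --pt "1 0 0 -0.2 0 0 0"

```text
time_s: 47.78
tool_pos: [0.661, -0.136, 0.2959]
tcp_rot: [[0.578, 0.816, 0.003], [0.816, -0.578, -0.0], [0.001, 0.002, -1.0]]
contact_force: [0.8, 0.1, -0.2]
gripper_width: 0.0915
finger_force: 0.0
```

```bash
python3 - <<'E'
from h import *
st();d=snap('wrist','w12');s=snap('scene','s12');
a=d['color'][:,:,::-1][40:300,150:490];b=s['color'][:,:,::-1][160:325,220:320]
A=cv2.resize(a,(442,338));B=cv2.resize(b,(350,577),interpolation=cv2.INTER_CUBIC)
c=np.zeros((580,800,3),np.uint8);c[:338,:442]=A;c[:577,445:795]=B;cv2.imwrite('pics/c9.png',c)
E
```

```text
t 47.775 p [ 0.661  -0.136   0.2959] yaw -35.28 tilt [ 0.003 -0.    -1.   ] w 0.0915 f 0.0 [ 0.8  0.1 -0.2] q [-12.6  25.9  66.3   0.   87.6  22.7]
```

View pics/c9.png

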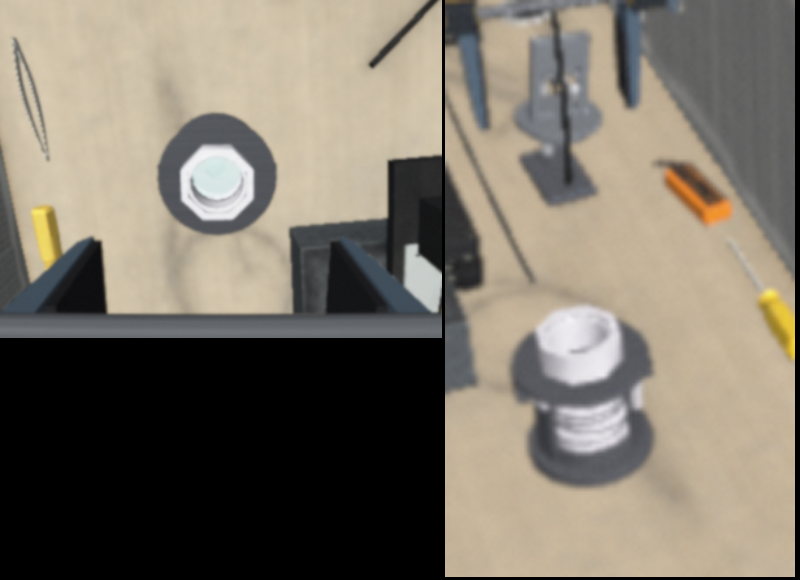

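The ring is locked level on the barrel with the stack under it, the plug hangs on the peg, and the tools are undisturbed. Handing in.

```bash
python3 -c "
from station import order
print(order.hand_in())"
```

```text
the job is handed in; nothing more can be done
None
```

The job is done and handed in, with no verdict returned: the plug hangs on the peg, the barrel holds the lens, all three spacers and the filter on top, and the ring is locked (it held against a 12 N upward pull).

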